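# Put the spices away: fill the round spice tin, close it, and fill the condiment caddy

## Task

Put the spices away after cooking: stand all the little spice pots upright in the round tin, one in the middle and the others round it, and once they are all in, put the domed lid on the tin, fully home. The salt shaker and the red-capped spice jar go upright into the wooden caddy beside the pepper mill, which stays in the caddy but may have to move along to make room. Leave the timer, the lemon and the garlic where they are.

Things in the scene. Friction and masses are not known exactly. Their poses are not given: they have to be found in the camera images.
- tin: round open steel spice tin, fixed to the worktop; outer diameter 151 mm (rolled rim 154), inner 146 mm; inner floor 3 mm, rim 42 mm above its origin. Holds one 46 mm pot in the middle and six round it (centres 46 to 50 mm from the axis); their knobs stand above the rim. Origin: centre of the underside, z up. One pot already stands in it, anywhere on its floor.
- lid: domed steel lid of the tin, right way up on the worktop, 161 mm in diameter, 160 g. Its skirt (inner diameter 157 mm, lowest 12 mm) goes outside the tin's wall and its shoulder then rests on the rim: seated, its origin is 30 mm above the tin's. Black round knob on top, 23 mm in diameter, 41 to 63 mm above the origin. Origin: centre of the skirt's lower edge, z up.
- caddy: wooden condiment caddy (open box), fixed to the worktop; outside 170 mm long (its x axis) x 76 mm wide (y) x 50 mm high (z), walls 6 mm, so inside 158 x 64 mm; inner floor 6 mm above its origin. Origin: centre of the underside. The pepper mill already stands in it, somewhere along its middle; mill, shaker and jar fill its length but for 11 mm.
- pepper_mill: wooden pepper mill, upright, 150 mm tall: foot 58 mm in diameter, head 50 mm in diameter between 109 and 139 mm height, small metal nut above. 125 to 255 g. Origin: centre of the underside, z up. It starts standing in the caddy and may be shifted along it.
- salt_shaker: glass salt shaker with a grey domed top, 90 mm tall, 44 mm in diameter near the foot, narrower above: about 33 mm across where it is gripped between 60 and 85 mm height. 70 to 140 g. Origin: centre of the underside, z up. Stands with up to 0.04 rad of lean.
- spice_jar: clear spice jar with a red cap, 106 mm tall, 42 mm in diameter, the cap 45 mm between 85 and 106 mm height. 75 to 155 g. Origin: centre of the underside, z up.
- pot_red: small round steel spice pot with a fixed red lid. Body 46 mm in diameter, foot bevelled over the lowest 6 mm to 36 mm across; lid top 38 mm above the foot, on it a round steel knob 21 mm in diameter from 38 to 58 mm height to pick it up by. 65 to 125 g. Origin: centre of the underside, z up. It starts on the worktop; may be absent (None from the start).
- pot_orange: small round steel spice pot with a fixed orange lid. Body 46 mm in diameter, foot bevelled over the lowest 6 mm to 36 mm across; lid top 38 mm above the foot, on it a round steel knob 21 mm in diameter from 38 to 58 mm height to pick it up by. 65 to 125 g. Origin: centre of the underside, z up. It starts on the worktop; may be absent (None from the start).
- pot_yellow: small round steel spice pot with a fixed yellow lid. Body 46 mm in diameter, foot bevelled over the lowest 6 mm to 36 mm across; lid top 38 mm above the foot, on it a round steel knob 21 mm in diameter from 38 to 58 mm height to pick it up by. 65 to 125 g. Origin: centre of the underside, z up. It starts on the worktop; may be absent (None from the start).
- pot_green: small round steel spice pot with a fixed green lid. Body 46 mm in diameter, foot bevelled over the lowest 6 mm to 36 mm across; lid top 38 mm above the foot, on it a round steel knob 21 mm in diameter from 38 to 58 mm height to pick it up by. 65 to 125 g. Origin: centre of the underside, z up. It starts on the worktop; may be absent (None from the start).
- pot_brown: small round steel spice pot with a fixed brown lid. Body 46 mm in diameter, foot bevelled over the lowest 6 mm to 36 mm across; lid top 38 mm above the foot, on it a round steel knob 21 mm in diameter from 38 to 58 mm height to pick it up by. 65 to 125 g. Origin: centre of the underside, z up. It starts on the worktop; may be absent (None from the start).
- pot_cream: small round steel spice pot with a fixed cream lid. Body 46 mm in diameter, foot bevelled over the lowest 6 mm to 36 mm across; lid top 38 mm above the foot, on it a round steel knob 21 mm in diameter from 38 to 58 mm height to pick it up by. 65 to 125 g. Origin: centre of the underside, z up. It starts on the worktop; may be absent (None from the start).
- pot_black: small round steel spice pot with a fixed black lid. Body 46 mm in diameter, foot bevelled over the lowest 6 mm to 36 mm across; lid top 38 mm above the foot, on it a round steel knob 21 mm in diameter from 38 to 58 mm height to pick it up by. 65 to 125 g. Origin: centre of the underside, z up. It starts inside the tin.
- kitchen_timer: bystander: red and white kitchen timer, 62 mm in diameter, 43 mm tall, among the task's things. Origin: centre of the underside. Leave alone.
- lemon: bystander: lemon, 83 mm long, 58 mm tall, behind the tin and lid. Origin: underside. Leave alone.
- garlic: bystander: garlic bulb, 56 mm, behind the tin and lid. Origin: underside. Leave alone.

How it is judged (in metres and radians):
On the way, in this order (a step that is already met when the one before it is completed fails the run):
1. every spice pot stands upright on the floor of the tin, one of them in the middle (z of pot_red in the frame of tin between 0 and 0.008 m and horizontal distance between each of pot_red, pot_orange, pot_yellow, pot_green, pot_brown, pot_cream, pot_black and tin below 0.053 m and angle between each of pot_red, pot_orange, pot_yellow, pot_green, pot_brown, pot_cream, pot_black's own z axis and vertical below 0.1 rad and z of pot_orange in the frame of tin between 0 and 0.008 m and z of pot_yellow in the frame of tin between 0 and 0.008 m and z of pot_green in the frame of tin between 0 and 0.008 m and z of pot_brown in the frame of tin between 0 and 0.008 m and z of pot_cream in the frame of tin between 0 and 0.008 m and z of pot_black in the frame of tin between 0 and 0.008 m and horizontal distance between any of pot_red, pot_orange, pot_yellow, pot_green, pot_brown, pot_cream, pot_black and tin below 0.012 m), for 0.2 s.
2. the lid is on the tin, fully home (horizontal distance between lid and tin below 0.006 m and z of lid in the frame of tin between 0.026 and 0.034 m and angle between lid's own z axis and vertical below 0.04 rad), for 0.2 s.
At the end, for the whole second after the job is handed in: Every pot upright on the tin's floor (0.1 rad, foot under 8 mm above the tin's origin), one within 12 mm of its axis; lid level (0.04 rad), centred to 6 mm, origin 26 to 34 mm above the tin's; mill, shaker and jar upright (0.1 rad) on the caddy's floor; all at rest (all of step 1 and all of step 2 and x of pepper_mill in the frame of caddy between -0.079 and 0.079 m and y of pepper_mill in the frame of caddy between -0.032 and 0.032 m and z of pepper_mill in the frame of caddy between 0 and 0.012 m and angle between each of pepper_mill, salt_shaker, spice_jar's own z axis and vertical below 0.1 rad and x of salt_shaker in the frame of caddy between -0.079 and 0.079 m and y of salt_shaker in the frame of caddy between -0.032 and 0.032 m and z of salt_shaker in the frame of caddy between 0 and 0.012 m and x of spice_jar in the frame of caddy between -0.079 and 0.079 m and y of spice_jar in the frame of caddy between -0.032 and 0.032 m and z of spice_jar in the frame of caddy between 0 and 0.012 m and linear speed of each of pot_red, pot_orange, pot_yellow, pot_green, pot_brown, pot_cream, pot_black, pepper_mill, salt_shaker, spice_jar, lid below 0.02 m/s); the robot touches nothing.
It fails at once if the kitchen timer is moved by more than 50 mm (distance of kitchen_timer from where it was at the start of the episode above 0.05 m).
It fails at once if the lemon is moved by more than 50 mm (distance of lemon from where it was at the start of the episode above 0.05 m).
It fails at once if the garlic is moved by more than 50 mm (distance of garlic from where it was at the start of the episode above 0.05 m).
Of pot_yellow, pot_brown, pot_red, pot_orange, pot_green, pot_cream only 4 to 6 are there at a start; the rules pass over those that are not, and their reading is None.
At some moment in a run one of pot_yellow, pot_brown, lid may be knocked a few centimetres aside while the robot is not near it.
It also fails if it takes over 210 s, if anything falls off the work surface, if the arm or the gripper's body presses on something with over 40 N, if the wrist force passes 120 N, or if a joint passes its speed limit or range.

## Robot

A 7-joint arm with a two-finger parallel gripper is mounted at the origin on a cart in front of the work surface, level with it; the furniture and walls round the work are solid. World frame = base frame: x ahead of the robot, y to its left, z up, the work surface at z = 0. Lengths are in mm, angles in rad, forces in N, time in s.
With the tool pointing down it reaches from about 400 to 875 mm from the base axis. Payload 4.4 kg.
Tool frame: the origin (TCP) lies midway between the tips of the shut fingers; the grasp point (between the pads) lies 19 mm behind it; z points along the fingers, y is the line along which they close (so a half turn about z gives the same grasp; the last joint's range is limited). The gripper opens to 85 mm and grips with 20 to 120 N. Pads are 22 mm wide; open, the fingers measure 114 mm over their backs; the gripper's body (76 mm by 85 mm) begins 54 mm behind the grasp point. The pads swing forward as they close: fully open they stand 13 mm farther back than shut.
Start: joints at [1.165, 0.628, 0.038, 1.517, -0.027, 0.996, -0.02], TCP at [216.672, -612.839, 231.313] pointing down, gripper open.
Joint ranges: [-3.06, 3.06], [-0.37, 2.12], [-1.25, 1.32], [0.18, 2.47], [-1.1, 4.24], [0.23, 1.98], [-2.94, 2.94]. Speed limits (rad/s): [2.57, 2.57, 3.14, 3.14, 3.14, 3.14, 3.14].

## Interface

Orientations are given as [roll, pitch, yaw] about the fixed x, y, z axes, in that order (R = Rz(yaw) Ry(pitch) Rx(roll)).
In Python, from cell import read_state, get_image, finish_job gives the robot as it stands.
- The arm moves only by the tool send_rows, never from a script. Its argument "series" is a list of rows, each an object of numbers: "ax", "ay", "az": the turn, a rotation vector about the tool's x, y, z in rad; "dx", "dy", "dz": the shift along the tool's x, y, z in cm; "hand": the closure, from 0 (fully open) to 1 (shut). In form: [{"ax": .., "ay": .., "az": .., "dx": .., "dy": .., "dz": .., "hand": ..}, ...]. A call has 1 to 10 rows; each row is the pose to reach, as a shift and turn from the pose commanded when the call began, along the tool's axes at that moment; what a row does not reach only later rows make up. A row lasts 1/10 s, in which the tool goes at most 50 mm and 8.59 degrees, less where a joint would pass 70% of its speed; a pose out of reach is approached as far as the arm can. A call with a gripper value outside its range is refused whole. The fingers move at their own pace and stop on an object; the grip force is fixed at half the most. Time passes only in rows, so rows that repeat a pose let the fingers close. It gives the time, the measured TCP pose, the force, the opening and the grip force at its end, in the units of the state.
- read_state(): the state, without advancing time (a new reading comes with each control period).
- get_image(name): name is "scene" or "side" or "wrist"; returns a dict with "pixels" (400x640x3 uint8, red, green, blue), "mtx" (3x3 intrinsics, pixels), "k1" (the pictures are not rectified: a ray, as slopes to the right and down, at radius r is drawn at 1 + k1 r^2 times it, then the intrinsics apply), "R" (3x3) and "t" (3): a world point X has camera coordinates R X + t. Camera axes: x right, y down, z forward; pixel columns grow to the right and rows downward; lengths in mm; the calibration is good to about 2 mm. A picture is of the moment at which its call begins. There is no depth.
- finish_job(): hands the job in; it is judged then, once.
The state is a dict: "clock": time; "qpos": joint angles; "qd": joint speeds; "tau": joint torques, N m; "eef_pos": TCP position; "tool_rot": TCP orientation; "force": force on the tool from outside, world axes, zero at the start; "torque": the same for the moment, N m; "width": finger opening in mm; "gripper_force": force on a finger pad.
Only numpy, scipy, OpenCV 4.12 (cv2) and the standard library are available. Lean on these libraries where they do the work, as an engineer would, in place of code of your own. Each camera call takes 0.05 s, during which the arm holds its last target. There are 200 camera calls.

## Working session

There is one attempt and no reset: what is moved stays moved. The work goes in short steps, Python scripts to look and compute and a tool call to move; the robot and the scene stay as the last step left them, time stands still between calls to the robot, and variables do not carry over. Pictures are saved under pics/ and viewed, at most 14 in all, crops included, and the job is handed in when it is done.

Besides the shell and the picture viewer there is one more tool, called after ">>>" by a JSON object that holds its "api" and its "payload", one argument or row to a line. send_rows: Moves the arm, as the interface text tells. Its arguments: {"type":"object","properties":{"series":{"type":"array","items":{"type":"object","properties":{"ax":{"type":"number"},"ay":{"type":"number"},"az":{"type":"number"},"dx":{"type":"number"},"dy":{"type":"number"},"dz":{"type":"number"},"hand":{"type":"number"}}}}},"required":["series"]}

```bash
mkdir -p pics; ls
python3 - <<'E'
from cell import *
import cv2
s=read_state();print(s)
for n in("scene","side"):
    g=get_image(n);cv2.imwrite(f"pics/{n}0.png",g["pixels"][:,:,::-1]);print(n,g["mtx"],g["k1"],g["R"],g["t"])
E
```

```text
pics
{'clock': 0.0, 'qpos': array([ 1.16517479,  0.62931172,  0.03843541,  1.5183819 , -0.02697785,
        0.99627117, -0.02001883]), 'qd': array([ 0.00103293, -0.00016703, -0.00074572,  0.00033796,  0.00023856,
        0.00065066, -0.00097747]), 'tau': array([-1.36157455e-04, -5.63412452e+01,  1.22622035e+00, -1.93450338e+01,
        1.10099983e-02,  1.06691674e-02, -3.23271586e-06]), 'eef_pos': array([ 216.47540978, -612.23594398,  230.40681173]), 'tool_rot': array([-3.13973874e+00,  3.75873281e-05,  3.39819778e-01]), 'force': array([ 0.11357568, -0.14624134,  0.17336885]), 'torque': array([ 0.01208292,  0.00723104, -0.01778368]), 'gripper_force': 0.0, 'width': 85.34766922065964}
scene [[498.85444304   0.         323.33751648]
 [  0.         498.85444304 204.56747105]
 [  0.           0.           1.        ]] -0.029601651555358308 [[ 8.30193729e-01 -5.57474828e-01 -4.35260853e-04]
 [-4.25870839e-01 -6.33704327e-01 -6.45796295e-01]
 [ 3.59739351e-01  5.36321399e-01 -7.63509631e-01]] [-450.74990786  266.31529656 1113.10412604]
side [[504.44165629   0.         322.0037743 ]
 [  0.         504.44165629 192.29593736]
 [  0.           0.           1.        ]] -0.03015319155143109 [[ 0.99056592 -0.13646335  0.01252652]
 [-0.07934013 -0.64563615 -0.75951241]
 [ 0.11173319  0.75135326 -0.65037219]] [-521.47740468   70.64783737 1551.55815082]
```

View pics/scene0.png

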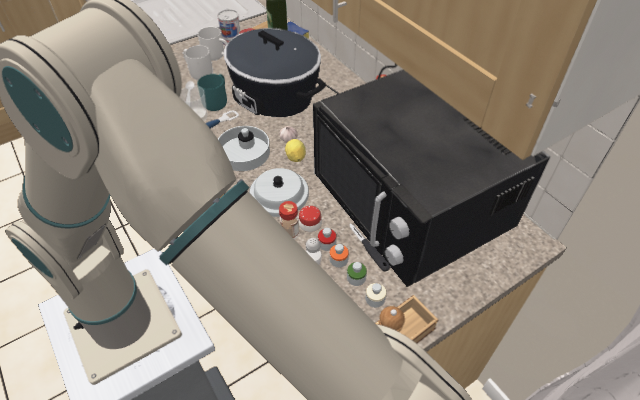

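View pics/side0.png

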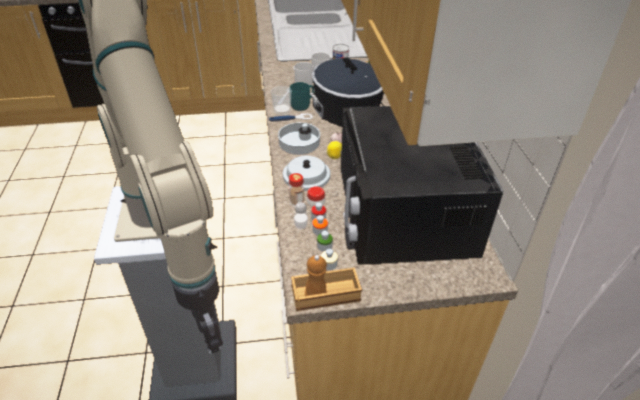

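The scene shows the tin at (245,147), the lid (278,188), the jar (288,212) and the timer (310,215). The pots are red (327,236), orange (340,253), green (357,271) and cream (376,292). The shaker is at (313,245), and the mill stands in the caddy near (400,320). Yellow and brown are not visible. I'll zoom both views.

```bash
cat > h.py <<'E'
import numpy as np, cv2
from cell import *
from scipy.optimize import least_squares
def und(g,uv):
    d=np.array([(uv[0]-g["mtx"][0,2])/g["mtx"][0,0],(uv[1]-g["mtx"][1,2])/g["mtx"][1,1]]);p=d.copy()
    for _ in range(9): p=d/(1+g["k1"]*(p@p))
    return np.array([p[0],p[1],1.])
def ray(g,uv):
    R=np.array(g["R"]);return -R.T@np.array(g["t"]),R.T@und(g,uv)
def onz(g,uv,z):
    c,d=ray(g,uv);return c+d*(z-c[2])/d[2]
def tri(gs,uvs):
    A=np.zeros((3,3));b=np.zeros(3)
    for g,u in zip(gs,uvs):
        c,d=ray(g,u);d/=np.linalg.norm(d);P=np.eye(3)-np.outer(d,d);A+=P;b+=P@c
    return np.linalg.solve(A,b)
def proj(g,X):
    c=np.array(g["R"])@np.array(X,float)+np.array(g["t"]);p=c[:2]/c[2];p=p*(1+g["k1"]*(p@p))
    return p*np.array([g["mtx"][0,0],g["mtx"][1,1]])+g["mtx"][:2,2]
def crop(g,x0,y0,w,h,s,name):
    im=np.ascontiguousarray(g["pixels"][y0:y0+h,x0:x0+w,::-1]);cv2.imwrite("pics/"+name,cv2.resize(im,None,fx=s,fy=s,interpolation=cv2.INTER_CUBIC))
def look(n):
    g=get_image(n)
    for k in("mtx","R","t"):g[k]=np.array(g[k])
    return g
def move(target,yaw=None):
    "shift in tool axes (cm) and az for a target TCP (mm), world yaw"
    from scipy.spatial.transform import Rotation as Ro
    s=read_state();R=Ro.from_euler("xyz",s["tool_rot"])
    print("d cm",np.round(R.inv().apply(np.array(target)-s["eef_pos"])/10,2))
    if yaw is not None: print("rotvec",np.round((R.inv()*Ro.from_euler("xyz",[np.pi,0,yaw])).as_rotvec(),3))
E
python3 - <<'E'
from h import *
import pickle
a=look("scene");b=look("side");pickle.dump((a,b),open("v0.pkl","wb"))
crop(a,210,115,240,230,2.6,"sc1.png")
crop(b,265,115,110,200,3,"sd1.png")
print(-a["R"].T@a["t"],-b["R"].T@b["t"])
E
```

```text
[  87.19830924 -679.49813351 1021.65495812] [  348.8024182  -1191.31802688  1069.28047199]
```

View pics/sc1.png

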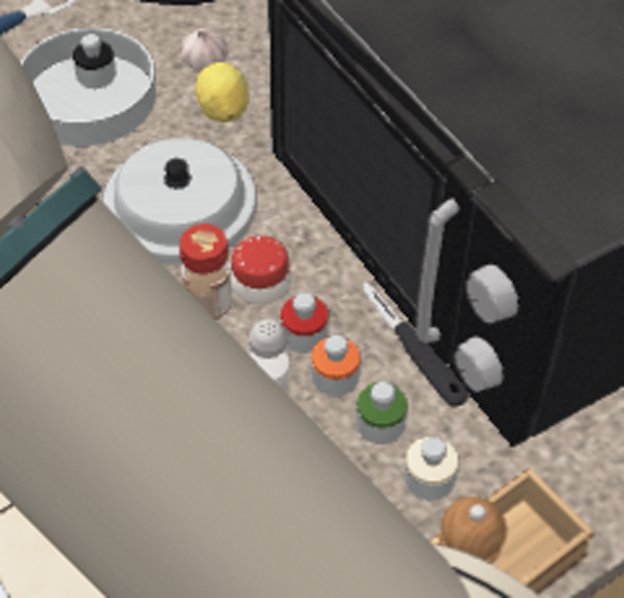

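View pics/sd1.png

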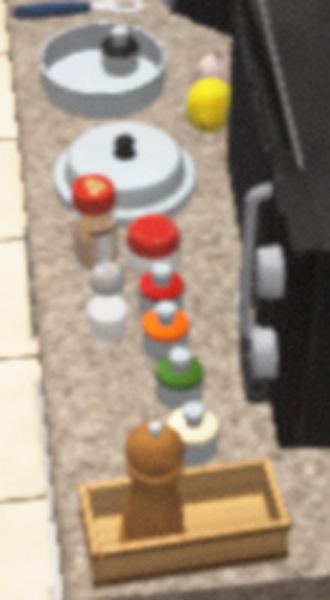

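The zooms show four worktop pots (red, orange, green and cream), with black off-centre in the tin, so yellow and brown are absent. I'll triangulate the knobs and check their heights.

Run:
```python
from h import *
import pickle
a,b=pickle.load(open("v0.pkl","rb"))
A=lambda x,y:((x+.5)/2.6-.5+210,(y+.5)/2.6-.5+115)
B=lambda x,y:((x+.5)/3-.5+265,(y+.5)/3-.5+115)
P={"black 51":((92,48),(120,38)),"lid 58":((177,166),(125,142)),"jar 106":((206,241),(94,188)),"timer 43":((261,258),(154,235)),"red 48":((304,303),(161,271)),"orange 48":((336,346),(165,313)),"green 48":((382,392),(179,357)),"cream 48":((433,449),(193,411)),"shaker 80":((267,332),(107,275)),"mill 153":((477,512),(155,427)),"lemon 30":((222,93),(209,104)),"garlic 25":((205,48),(213,68))}
for k,(p,q) in P.items():
    z=float(k.split()[1]); print(k,tri([a,b],[A(*p),B(*q)]).round(1),onz(a,A(*p),z)[:2].round(1),onz(b,B(*q),z)[:2].round(1))
for q in [(80,486),(270,460),(289,520),(92,553)]: print("caddy",onz(b,B(*q),50).round(1))
for q in [(529,472),(591,532)]: print("caddy",onz(a,A(*q),50).round(1))
for n,q in dict(L=(41,72),R=(165,72),T=(103,24)).items(): print("tin",n,onz(b,B(*q),42).round(1))
for n,q in dict(L=(22,80),R=(155,84),T=(90,29)).items(): print("tin",n,onz(a,A(*q),42).round(1))
```

```text
black 51 [511.  362.4  44.7] [507.3 354.6] [510.7 354.2]
lid 58 [493.2 143.7  52.8] [491.4 139.7] [492.1 136.2]
jar 106 [445.9   3.7 103.7] [445.3   2.3] [4.454e+02 4.000e-01]
timer 43 [508.7  10.4  28.7] [503.2   0.9] [506.   -6.8]
red 48 [504.3 -72.3  50.8] [505.  -70.9] [505.2 -68.6]
orange 48 [ 501.7 -127.8   46.5] [ 501.6 -128.2] [ 501.  -129.9]
green 48 [ 505.9 -193.2   50. ] [ 506.9 -192.1] [ 506.2 -191.3]
cream 48 [ 508.2 -264.6   50.8] [ 508.8 -263.8] [ 509.2 -261.4]
shaker 80 [448.2 -95.1  72.8] [445.6 -99.4] [ 447.4 -103.1]
mill 153 [ 459.4 -368.1  149.6] [ 457.4 -369.6] [ 459.6 -370.5]
lemon 30 [600.9 230.9  31.4] [600.5 231. ] [602.2 234.4]
garlic 25 [616.4 292.8  41.1] [626.1 309.8] [619.8 314.6]
caddy [ 398.8 -338.    50. ]
caddy [ 567.7 -329.7   50. ]
caddy [ 571.4 -397.5   50. ]
caddy [ 402.1 -410.7   50. ]
caddy [ 561.9 -328.2   50. ]
caddy [ 567.6 -399.8   50. ]
tin L [410.7 306.1  42. ]
tin R [557.2 288.6  42. ]
tin T [494.6 401.7  42. ]
tin L [422.3 360.8  42. ]
tin R [540.8 273.2  42. ]
tin T [524.6 394.3  42. ]
```

>>> {"api": "send_rows", "payload": {
  "series": [
    {"dx": 39.9,"dy": -26.4,"dz": -2,"az": 0.34,"hand": 0},
    {"dx": 39.9,"dy": -26.4,"dz": -2,"az": 0.34,"hand": 0},
    {"dx": 39.9,"dy": -26.4,"dz": -2,"az": 0.34,"hand": 0},
    {"dx": 39.9,"dy": -26.4,"dz": -2,"az": 0.34,"hand": 0},
    {"dx": 39.9,"dy": -26.4,"dz": -2,"az": 0.34,"hand": 0},
    {"dx": 39.9,"dy": -26.4,"dz": -2,"az": 0.34,"hand": 0},
    {"dx": 39.9,"dy": -26.4,"dz": -2,"az": 0.34,"hand": 0},
    {"dx": 39.9,"dy": -26.4,"dz": -2,"az": 0.34,"hand": 0},
    {"dx": 39.9,"dy": -26.4,"dz": -2,"az": 0.34,"hand": 0},
    {"dx": 39.9,"dy": -26.4,"dz": -2,"az": 0.34,"hand": 0}
  ]
}}

```text
invalid input at $.series[0]: expected keys ax, ay, az, dx, dy, dz, hand
```

>>> {"api": "send_rows", "payload": {
  "series": [
    {"hand": 0.5},
    {"hand": 0.5},
    {"hand": 0.5},
    {"hand": 0.5},
    {"hand": 0.5}
  ]
}}

```text
invalid input at $.series[0]: expected keys ax, ay, az, dx, dy, dz, hand
```

Run:
```python
from h import *
import pickle
a,b=pickle.load(open("v0.pkl","rb"))
B=lambda x,y:((x+.5)/3-.5+265,(y+.5)/3-.5+115)
print("oven foot",onz(b,B(275,440),0),onz(b,B(278,265),60))
s=read_state();print(s["clock"],s["eef_pos"],s["tool_rot"],s["width"],s["qpos"])
g=look("wrist");cv2.imwrite("pics/w1.png",g["pixels"][:,:,::-1]);pickle.dump(g,open("w1.pkl","wb"))
print(-g["R"].T@g["t"]-s["eef_pos"],g["R"][2])
for n,X in dict(cream=(508,-263,48),green=(506,-192,48),orange=(501,-129,48),red=(505,-70,48),mill=(459,-369,153)).items(): print(n,proj(g,X))
```

```text
oven foot [ 587.66081166 -263.80024451    0.        ] [620.88513276 -87.30126382  60.        ]
0.2 [ 216.52783478 -612.48073511  230.74660856] [-3.14041242e+00  2.06191995e-05  3.39793192e-01] 85.59482468522245 [ 1.16521815  0.62899906  0.03846446  1.51795481 -0.02697777  0.99633733
 -0.01998824]
[ 70.56628286  25.11754914 142.9512211 ] [-0.27586387 -0.09567994 -0.95642275]
cream [  38.00697005 -288.66237897]
green [ -27.54902008 -290.27560896]
orange [ -72.23471429 -276.57281856]
red [ -89.05886716 -254.33448434]
mill [  53.80530185 -323.8553267 ]
```

View pics/w1.png

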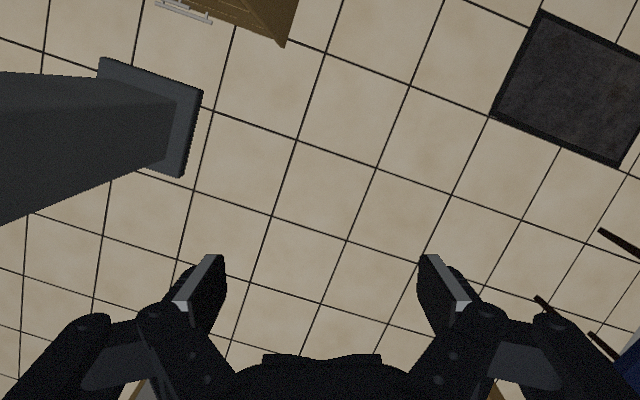

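The calls were refused because every row needs all seven keys, so the arm hasn't moved. The wrist view shows only the floor and the two fingers at rows 255–310.

>>> {"api": "send_rows", "payload": {
  "series": [
    {"ax": 0,"ay": 0,"dx": 39.9,"dy": -26.4,"dz": -2,"az": 0.34,"hand": 0.5},
    {"ax": 0,"ay": 0,"dx": 39.9,"dy": -26.4,"dz": -2,"az": 0.34,"hand": 0.5},
    {"ax": 0,"ay": 0,"dx": 39.9,"dy": -26.4,"dz": -2,"az": 0.34,"hand": 0.5},
    {"ax": 0,"ay": 0,"dx": 39.9,"dy": -26.4,"dz": -2,"az": 0.34,"hand": 0.5},
    {"ax": 0,"ay": 0,"dx": 39.9,"dy": -26.4,"dz": -2,"az": 0.34,"hand": 0.5},
    {"ax": 0,"ay": 0,"dx": 39.9,"dy": -26.4,"dz": -2,"az": 0.34,"hand": 0.5},
    {"ax": 0,"ay": 0,"dx": 39.9,"dy": -26.4,"dz": -2,"az": 0.34,"hand": 0.5},
    {"ax": 0,"ay": 0,"dx": 39.9,"dy": -26.4,"dz": -2,"az": 0.34,"hand": 0.5},
    {"ax": 0,"ay": 0,"dx": 39.9,"dy": -26.4,"dz": -2,"az": 0.34,"hand": 0.5},
    {"ax": 0,"ay": 0,"dx": 39.9,"dy": -26.4,"dz": -2,"az": 0.34,"hand": 0.5}
  ]
}}

```text
clock: 1.25
eef_pos: [507.6, -226.3, 251.5]
tool_rot: [-3.14, -0.002, 0.005]
force: [1.0, 0.9, 0.2]
width: 42.5
gripper_force: 0.0
```

>>> {"api": "send_rows", "payload": {
  "series": [
    {"ax": 0,"ay": 0,"az": 0,"dx": 0,"dy": 0,"dz": 0,"hand": 0.5},
    {"ax": 0,"ay": 0,"az": 0,"dx": 0,"dy": 0,"dz": 0,"hand": 0.5},
    {"ax": 0,"ay": 0,"az": 0,"dx": 0,"dy": 0,"dz": 0,"hand": 0.5}
  ]
}}

```text
clock: 1.55
eef_pos: [503.9, -232.4, 251.3]
tool_rot: [3.141, 0.001, -0.002]
force: [-0.2, -0.6, -1.2]
width: 42.7
gripper_force: 0.0
```

Run:
```python
from h import *
import pickle
s=read_state();print(s["clock"],s["eef_pos"],s["tool_rot"],s["width"],s["qpos"])
g=look("wrist");cv2.imwrite("pics/w2.png",g["pixels"][:,:,::-1]);pickle.dump(g,open("w2.pkl","wb"))
print(-g["R"].T@g["t"]-s["eef_pos"],g["R"][2])
for n,X in dict(cream=(508,-263,48),green=(506,-192,48),orange=(501,-129,48),red=(505,-70,48),mill=(459,-369,153)).items(): print(n,proj(g,X))
```

```text
1.55 [ 503.87778385 -232.38511417  251.2501057 ] [ 3.14076927e+00  7.70973598e-04 -2.36787664e-03] 42.743797472937366 [ 0.30371098  0.47027419  0.11427678  1.7642173  -0.06409311  0.91112148
 -1.12815712]
[ 74.86310663   0.34240738 142.90135136] [-2.92916373e-01  7.55070132e-04 -9.56137767e-01]
cream [350.39612412 165.32068965]
green [284.07883416 167.37054519]
orange [225.98412294 172.1915382 ]
red [171.63665781 168.87754422]
mill [489.33877018 250.13792031]
```

View pics/w2.png

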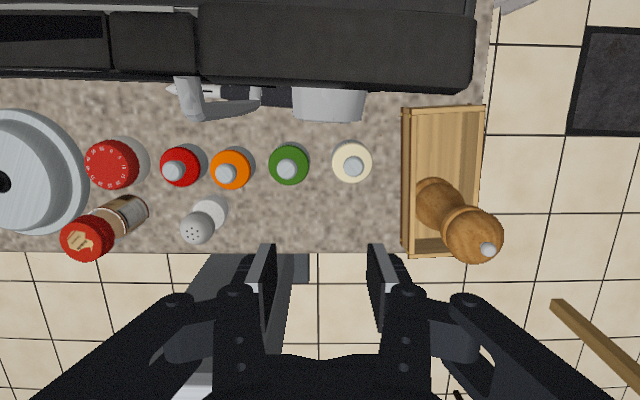

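The wrist view shows the cream knob at (353,166), green (286,169), orange (225,174) and red (173,171). The shaker top is at (198,227), the jar cap at (87,238) and the mill nut at (488,249), all within a few pixels of prediction. The camera bracket faces the oven, so I'll use the half-turned grasp (yaw π) to keep it on the robot's side.

>>> {"api": "send_rows", "payload": {
  "series": [
    {"ax": 0,"ay": 0,"az": -1.57,"dx": 0,"dy": 0,"dz": 0,"hand": 0.5},
    {"ax": 0,"ay": 0,"az": -1.57,"dx": 0,"dy": 0,"dz": 0,"hand": 0.5},
    {"ax": 0,"ay": 0,"az": -1.57,"dx": 0,"dy": 0,"dz": 0,"hand": 0.5},
    {"ax": 0,"ay": 0,"az": -1.57,"dx": 0,"dy": 0,"dz": 0,"hand": 0.5},
    {"ax": 0,"ay": 0,"az": -1.57,"dx": 0,"dy": 0,"dz": 0,"hand": 0.5},
    {"ax": 0,"ay": 0,"az": -1.57,"dx": 0,"dy": 0,"dz": 0,"hand": 0.5},
    {"ax": 0,"ay": 0,"az": -1.57,"dx": 0,"dy": 0,"dz": 0,"hand": 0.5},
    {"ax": 0,"ay": 0,"az": -1.57,"dx": 0,"dy": 0,"dz": 0,"hand": 0.5},
    {"ax": 0,"ay": 0,"az": -1.57,"dx": 0,"dy": 0,"dz": 0,"hand": 0.5},
    {"ax": 0,"ay": 0,"az": -1.57,"dx": 0,"dy": 0,"dz": 0,"hand": 0.5}
  ]
}}

```text
clock: 2.6
eef_pos: [503.8, -232.7, 251.3]
tool_rot: [-3.141, 0.001, 1.503]
force: [-0.4, 0.2, -0.3]
width: 43.0
gripper_force: 0.0
```

>>> {"api": "send_rows", "payload": {
  "series": [
    {"ax": 0,"ay": 0,"az": -0.78,"dx": 0,"dy": 0,"dz": 0,"hand": 0.5},
    {"ax": 0,"ay": 0,"az": -0.78,"dx": 0,"dy": 0,"dz": 0,"hand": 0.5},
    {"ax": 0,"ay": 0,"az": -0.78,"dx": 0,"dy": 0,"dz": 0,"hand": 0.5},
    {"ax": 0,"ay": 0,"az": -0.78,"dx": 0,"dy": 0,"dz": 0,"hand": 0.5},
    {"ax": 0,"ay": 0,"az": -0.78,"dx": 0,"dy": 0,"dz": 0,"hand": 0.5},
    {"ax": 0,"ay": 0,"az": -1.57,"dx": 0,"dy": 0,"dz": 0,"hand": 0.5},
    {"ax": 0,"ay": 0,"az": -1.57,"dx": 0,"dy": 0,"dz": 0,"hand": 0.5},
    {"ax": 0,"ay": 0,"az": -1.57,"dx": 0,"dy": 0,"dz": 0,"hand": 0.5},
    {"ax": 0,"ay": 0,"az": -1.57,"dx": 0,"dy": 0,"dz": 0,"hand": 0.5},
    {"ax": 0,"ay": 0,"az": -1.57,"dx": 0,"dy": 0,"dz": 0,"hand": 0.5}
  ]
}}

```text
clock: 3.6
eef_pos: [503.8, -232.8, 251.2]
tool_rot: [-3.141, -0.0, 3.003]
force: [-0.5, 0.6, -0.7]
width: 42.8
gripper_force: 0.0
```

Run:
```python
from h import *
import pickle
g=pickle.load(open("w2.pkl","rb"))
for n,(u,v,z) in dict(cream=(353,166,58),green=(286,169,58),orange=(225.5,174,58),red=(173,171,58),mill=(488,249,155),shaker=(198,227,86),jar=(87,238,106),cTL=(402,108,50),cTR=(485,104,50),cBL=(408,258,50)).items(): print(n,onz(g,(u,v),z).round(1))
s=read_state();print(s["clock"],s["eef_pos"],s["tool_rot"],s["width"],s["qpos"])
```

```text
cream [ 509.3 -264.8   58. ]
green [ 506.4 -195.1   58. ]
orange [ 501.3 -131.3   58. ]
red [504.8 -75.8  58. ]
mill [ 461.  -366.6  155. ]
shaker [ 452.9 -106.7   86. ]
jar [449.3  -3.2 106. ]
cTL [ 567.5 -314.    50. ]
cTR [ 572.  -399.1   50. ]
cBL [ 398.6 -332.6   50. ]
3.6 [ 503.82494877 -232.81969483  251.20458757] [-3.14073732e+00 -4.91630062e-04  3.00272782e+00] 42.773114543917416 [ 0.83231053  0.54506396 -0.6933583   1.74875229  0.40683679  0.99642001
  1.41634179]
```

>>> {"api": "send_rows", "payload": {
  "series": [
    {"ax": 0,"ay": 0,"az": 0,"dx": -0.5,"dy": -3.1,"dz": 2,"hand": 0.5},
    {"ax": 0,"ay": 0,"az": 0,"dx": -0.5,"dy": -3.1,"dz": 7,"hand": 0.5},
    {"ax": 0,"ay": 0,"az": 0,"dx": -0.5,"dy": -3.1,"dz": 12,"hand": 0.5},
    {"ax": 0,"ay": 0,"az": 0,"dx": -0.5,"dy": -3.1,"dz": 16,"hand": 0.5},
    {"ax": 0,"ay": 0,"az": 0,"dx": -0.5,"dy": -3.1,"dz": 19,"hand": 0.5},
    {"ax": 0,"ay": 0,"az": 0,"dx": -0.5,"dy": -3.1,"dz": 20.5,"hand": 0.5},
    {"ax": 0,"ay": 0,"az": 0,"dx": -0.5,"dy": -3.1,"dz": 20.9,"hand": 0.5},
    {"ax": 0,"ay": 0,"az": 0,"dx": -0.5,"dy": -3.1,"dz": 20.9,"hand": 0.5}
  ]
}}

```text
clock: 4.4
eef_pos: [505.7, -263.0, 42.8]
tool_rot: [-3.141, 0.001, 2.999]
force: [0.6, 0.0, 0.6]
width: 42.6
gripper_force: 0.0
```

>>> {"api": "send_rows", "payload": {
  "series": [
    {"ax": 0,"ay": 0,"az": 0,"dx": 0,"dy": 0,"dz": 0,"hand": 1},
    {"ax": 0,"ay": 0,"az": 0,"dx": 0,"dy": 0,"dz": 0,"hand": 1},
    {"ax": 0,"ay": 0,"az": 0,"dx": 0,"dy": 0,"dz": 0,"hand": 1},
    {"ax": 0,"ay": 0,"az": 0,"dx": 0,"dy": 0,"dz": 0,"hand": 1},
    {"ax": 0,"ay": 0,"az": 0,"dx": 0,"dy": 0,"dz": 0,"hand": 1}
  ]
}}

```text
clock: 4.9
eef_pos: [506.7, -263.1, 43.9]
tool_rot: [-3.14, 0.003, 3.0]
force: [-0.4, -0.5, 6.1]
width: 18.4
gripper_force: 58.5
```

The grip is firm, though the yaw is 3.00 because the rotation was cut short. I'll correct that while lifting and then carry to a spot beside the tin.

>>> {"api": "send_rows", "payload": {
  "series": [
    {"ax": 0,"ay": 0,"az": 0,"dx": 0,"dy": 0,"dz": -1,"hand": 1},
    {"ax": 0,"ay": 0,"az": 0,"dx": 0,"dy": 0,"dz": -4,"hand": 1},
    {"ax": 0,"ay": 0,"az": -0.07,"dx": 0,"dy": 0,"dz": -8,"hand": 1},
    {"ax": 0,"ay": 0,"az": -0.14,"dx": 0,"dy": 0,"dz": -12,"hand": 1},
    {"ax": 0,"ay": 0,"az": -0.14,"dx": 0,"dy": 0,"dz": -16,"hand": 1},
    {"ax": 0,"ay": 0,"az": -0.14,"dx": 0,"dy": 0,"dz": -16,"hand": 1},
    {"ax": 0,"ay": 0,"az": -0.14,"dx": 0,"dy": 0,"dz": -16,"hand": 1}
  ]
}}

```text
clock: 5.6
eef_pos: [505.4, -262.6, 203.5]
tool_rot: [-3.14, 0.001, 3.14]
force: [-0.6, -1.0, -0.6]
width: 18.6
gripper_force: 58.7
```

>>> {"api": "send_rows", "payload": {
  "series": [
    {"ax": 0,"ay": 0,"az": 0,"dx": 0.5,"dy": 4,"dz": 0,"hand": 1},
    {"ax": 0,"ay": 0,"az": 0,"dx": 1,"dy": 9,"dz": 0,"hand": 1},
    {"ax": 0,"ay": 0,"az": 0,"dx": 1.5,"dy": 14,"dz": 0,"hand": 1},
    {"ax": 0,"ay": 0,"az": 0,"dx": 2,"dy": 19,"dz": 0,"hand": 1},
    {"ax": 0,"ay": 0,"az": 0,"dx": 2,"dy": 24,"dz": 0,"hand": 1},
    {"ax": 0,"ay": 0,"az": 0,"dx": 2,"dy": 29,"dz": 0,"hand": 1},
    {"ax": 0,"ay": 0,"az": 0,"dx": 2,"dy": 34,"dz": 0,"hand": 1},
    {"ax": 0,"ay": 0,"az": 0,"dx": 2,"dy": 39,"dz": 0,"hand": 1},
    {"ax": 0,"ay": 0,"az": 0,"dx": 2,"dy": 44,"dz": 0,"hand": 1},
    {"ax": 0,"ay": 0,"az": 0,"dx": 2,"dy": 48,"dz": 0,"hand": 1}
  ]
}}

```text
clock: 6.6
eef_pos: [484.7, 220.2, 201.0]
tool_rot: [-3.141, -0.003, -3.141]
force: [0.3, 0.2, -0.5]
width: 18.6
gripper_force: 58.7
```

>>> {"api": "send_rows", "payload": {
  "series": [
    {"ax": 0,"ay": 0,"az": 0,"dx": 0,"dy": 0,"dz": 0,"hand": 1},
    {"ax": 0,"ay": 0,"az": 0,"dx": 0,"dy": 0,"dz": 0,"hand": 1},
    {"ax": 0,"ay": 0,"az": 0,"dx": 0,"dy": 0,"dz": 0,"hand": 1}
  ]
}}

```text
clock: 6.9
eef_pos: [485.7, 215.7, 201.1]
tool_rot: [-3.139, -0.002, 3.139]
force: [-0.6, -0.2, -0.7]
width: 18.6
gripper_force: 58.8
```

Run:
```python
from h import *
import pickle
s=read_state();print(s["clock"],s["eef_pos"],s["tool_rot"],s["width"],s["gripper_force"],s["qpos"])
g=look("wrist");cv2.imwrite("pics/w3.png",g["pixels"][:,:,::-1]);pickle.dump((g,look("scene"),look("side")),open("w3.pkl","wb"))
print(proj(g,(487,317,42)),proj(g,(509,357,61)))
```

```text
6.9 [485.70842723 215.74451112 201.11446073] [-3.13911441e+00 -2.35151571e-03  3.13856540e+00] 18.602626019341344 58.79303991794586 [-0.02005586  0.57783782 -0.68421512  1.86619798  0.47032389  0.86818448
  0.62968734]
[427.85884416 180.06868396] [475.22225951 208.32411712]
```

View pics/w3.png

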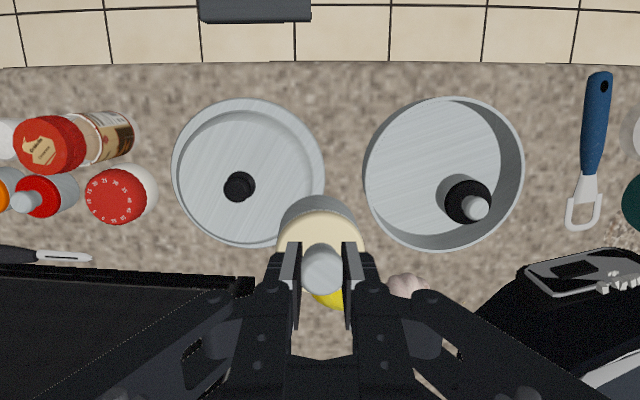

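The wrist view shows the tin rim spanning columns 363–525 and rows 96–252, with the black knob at (475,208). The lid spans columns 171–325 with its knob at (239,185), and the cream pot is held straight between the fingers.

```bash
cat >> h.py <<'E'
def circfit(g,pts,z,r,c0):
    X=np.array([onz(g,p,z)[:2] for p in pts])
    s=least_squares(lambda c:np.hypot(*(X-c).T)-r,c0,loss="soft_l1");return s.x.round(1),s.fun.round(1)
E
python3 - <<'E'
from h import *
import pickle
g,sc,sd=pickle.load(open("w3.pkl","rb"))
print("tin",circfit(g,[(363,172),(525,170),(447,96.5),(441,252)],42,77,[487,317]))
print("lid r80.5 z10",circfit(g,[(171,168),(325,172),(250,97),(247,249)],8,80.5,[487,137]))
print("black",onz(g,(475,208),61),"lidknob",onz(g,(239,184),63))
# automatic edge refinement of tin rim
im=cv2.cvtColor(g["pixels"],cv2.COLOR_RGB2GRAY)
def radial(c,z,r,lo,hi):
    out=[]
    for t in np.arange(0,2*np.pi,.1):
        rr=np.arange(r+lo,r+hi,.5);uv=np.array([proj(g,(c[0]+q*np.cos(t),c[1]+q*np.sin(t),z)) for q in rr]).astype(np.float32)
        if uv[:,1].max()>250 or uv[:,0].min()<2: continue
        v=cv2.remap(cv2.GaussianBlur(im,(3,3),0),uv[None,:,0],uv[None,:,1],cv2.INTER_LINEAR)[0].astype(float)
        i=np.argmax(np.abs(np.gradient(v)));out.append(uv[i])
    return out
for n,c,z,r in(("tin",[485,315],42,77),("lid",[491,139],2,80.5)):
    p=radial(c,z,r,-6,8);a=circfit(g,p,z,r,c);print(n,a[0],len(p),np.median(abs(a[1])))
# same points of side/scene
for n,gg in(("scene",sc),("side",sd)): print(n,gg["R"][0,:2])
E
```

```text
tin (array([486.4, 332.5]), array([ 0.8,  0.8, -1.2, -0.8]))
lid r80.5 z10 (array([492.2, 138.6]), array([0.8, 0.8, 1.3, 2.3]))
black [508.68492174 356.75011692  61.        ] lidknob [484.79670311 143.0515371   63.        ]
tin [486.4 310. ] 53 2.5
lid [491.4 138.2] 62 1.2
scene [ 0.83019373 -0.55747483]
side [ 0.99056592 -0.13646335]
```

```bash
cat >> h.py <<'E'
def radial(g,c,z,r,w=5,n=63):
    im=cv2.GaussianBlur(cv2.cvtColor(g["pixels"],cv2.COLOR_RGB2GRAY),(3,3),0);c=np.array(c,float)
    for _ in range(4):
        out=[]
        for t in np.linspace(0,2*np.pi,n):
            rr=np.arange(r-w,r+w,.5);uv=np.array([proj(g,(c[0]+q*np.cos(t),c[1]+q*np.sin(t),z)) for q in rr]).astype(np.float32)
            v=cv2.remap(im,uv[None,:,0],uv[None,:,1],cv2.INTER_LINEAR)[0].astype(float)
            out.append(uv[np.argmax(np.abs(np.gradient(v)))])
        c,f=circfit(g,out,z,r,c)
    return c,np.median(abs(f))
E
python3 - <<'E'
from h import *
import pickle
g,sc,sd=pickle.load(open("w3.pkl","rb"))
for n,gg in(("wrist",g),("scene",sc),("side",sd)):
    print(n,"tin",*radial(gg,[486,332],42,77),*radial(gg,[486,330],42,77,8),"lid",*radial(gg,[492,138],10,80.5), "px",proj(gg,(486.4,332.5,42)),proj(gg,(492,138.5,63)))
E
```

```text
wrist tin [485.  331.7] 2.5 [485.  331.7] 2.5 lid [490.9 139.5] 1.9 px [444.09317123 179.42614318] [234.5420744 191.8372239]
scene tin [485.8 330.6] 3.0 [486.9 330.6] 3.1 lid [491.7 143.7] 1.8 px [242.63716863 142.50802341] [278.05107864 177.41568614]
side tin [483.5 328.2] 3.5 [485.4 330.1] 5.2 lid [491.8 144.8] 2.1 px [298.69834332 133.14124572] [306.22592112 160.37850274]
```

The tin is centred at about (486, 331.5), with black 34 mm from the axis at 48°, so black has to move outward later. I'll put cream opposite, at 228°.

>>> {"api": "send_rows", "payload": {
  "series": [
    {"ax": 0,"ay": 0,"az": 0,"dx": 1.6,"dy": 4,"dz": 0,"hand": 1},
    {"ax": 0,"ay": 0,"az": 0,"dx": 3.3,"dy": 8,"dz": 2,"hand": 1},
    {"ax": 0,"ay": 0,"az": 0,"dx": 3.3,"dy": 8,"dz": 6,"hand": 1},
    {"ax": 0,"ay": 0,"az": 0,"dx": 3.3,"dy": 8,"dz": 9.5,"hand": 1},
    {"ax": 0,"ay": 0,"az": 0,"dx": 3.3,"dy": 8,"dz": 11,"hand": 1},
    {"ax": 0,"ay": 0,"az": 0,"dx": 3.3,"dy": 8,"dz": 12.5,"hand": 1},
    {"ax": 0,"ay": 0,"az": 0,"dx": 3.3,"dy": 8,"dz": 14,"hand": 1},
    {"ax": 0,"ay": 0,"az": 0,"dx": 3.3,"dy": 8,"dz": 15,"hand": 1},
    {"ax": 0,"ay": 0,"az": 0,"dx": 3.3,"dy": 8,"dz": 15.3,"hand": 1},
    {"ax": 0,"ay": 0,"az": 0,"dx": 3.3,"dy": 8,"dz": 15.3,"hand": 1}
  ]
}}

```text
clock: 8.05
eef_pos: [453.6, 297.3, 49.2]
tool_rot: [-3.141, -0.0, 3.139]
force: [-0.2, 0.1, -0.0]
width: 18.0
gripper_force: 58.9
```

>>> {"api": "send_rows", "payload": {
  "series": [
    {"ax": 0,"ay": 0,"az": 0,"dx": 0.1,"dy": -0.1,"dz": 0.2,"hand": 1},
    {"ax": 0,"ay": 0,"az": 0,"dx": 0.1,"dy": -0.1,"dz": 0.2,"hand": 1},
    {"ax": 0,"ay": 0,"az": 0,"dx": 0.1,"dy": -0.1,"dz": 0.2,"hand": 0.5},
    {"ax": 0,"ay": 0,"az": 0,"dx": 0.1,"dy": -0.1,"dz": 0.2,"hand": 0.5},
    {"ax": 0,"ay": 0,"az": 0,"dx": 0.1,"dy": -0.1,"dz": 0.2,"hand": 0.5},
    {"ax": 0,"ay": 0,"az": 0,"dx": 0.1,"dy": -0.1,"dz": 0.2,"hand": 0.5},
    {"ax": 0,"ay": 0,"az": 0,"dx": 0.1,"dy": -0.1,"dz": -2,"hand": 0.5},
    {"ax": 0,"ay": 0,"az": 0,"dx": 0.1,"dy": -0.1,"dz": -5,"hand": 0.5},
    {"ax": 0,"ay": 0,"az": 0,"dx": 0.1,"dy": -0.1,"dz": -9,"hand": 0.5},
    {"ax": 0,"ay": 0,"az": 0,"dx": 0.1,"dy": -0.1,"dz": -9,"hand": 0.5}
  ]
}}

```text
clock: 9.05
eef_pos: [454.7, 299.3, 143.8]
tool_rot: [3.136, 0.007, 3.14]
force: [0.6, 0.8, -0.3]
width: 42.5
gripper_force: 0.0
```

Run:
```python
from h import *
import pickle
g=look("wrist");cv2.imwrite("pics/w4.png",g["pixels"][:,:,::-1]);pickle.dump((g,look("scene"),look("side")),open("w4.pkl","wb"))
print("tin",*radial(g,[486,332],42,77))
for X in [(455,297,61),(508.7,356.8,61),(486,331.5,42)]:print(proj(g,X))
move((508.7,356.8,47),np.pi)
```

```text
tin [485.6 331.2] 2.4
[316.79390378 203.72285716]
[394.45211073 269.03357213]
[359.99412546 232.43112879]
d cm [-5.62  6.08  9.2 ]
rotvec [-0.001 -0.    -0.002]
```

View pics/w4.png

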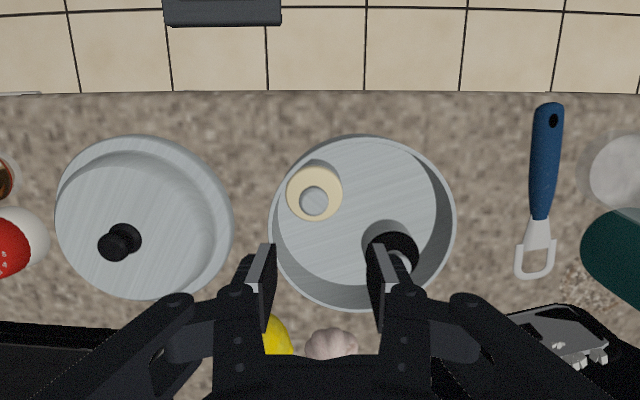

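Cream stands where intended, at (314,202), and the black knob is near (400,262). Next I'll shift black outward.

>>> {"api": "send_rows", "payload": {
  "series": [
    {"ax": 0,"ay": 0,"az": 0,"dx": -2.8,"dy": 3,"dz": 0,"hand": 0.5},
    {"ax": 0,"ay": 0,"az": 0,"dx": -5.5,"dy": 6,"dz": 1,"hand": 0.5},
    {"ax": 0,"ay": 0,"az": 0,"dx": -5.5,"dy": 6,"dz": 4,"hand": 0.5},
    {"ax": 0,"ay": 0,"az": 0,"dx": -5.5,"dy": 6,"dz": 7,"hand": 0.5},
    {"ax": 0,"ay": 0,"az": 0,"dx": -5.5,"dy": 6,"dz": 9,"hand": 0.5},
    {"ax": 0,"ay": 0,"az": 0,"dx": -5.5,"dy": 6,"dz": 9.6,"hand": 0.5},
    {"ax": 0,"ay": 0,"az": 0,"dx": -5.5,"dy": 6,"dz": 9.7,"hand": 0.8},
    {"ax": 0,"ay": 0,"az": 0,"dx": -5.5,"dy": 6,"dz": 9.7,"hand": 1},
    {"ax": 0,"ay": 0,"az": 0,"dx": -5.5,"dy": 6,"dz": 9.7,"hand": 1},
    {"ax": 0,"ay": 0,"az": 0,"dx": -5.5,"dy": 6,"dz": 9.7,"hand": 1}
  ]
}}

```text
clock: 10.2
eef_pos: [507.9, 356.3, 42.8]
tool_rot: [-3.141, 0.001, 3.139]
force: [-0.3, -0.3, -1.2]
width: 18.9
gripper_force: 58.6
```

>>> {"api": "send_rows", "payload": {
  "series": [
    {"ax": 0,"ay": 0,"az": 0,"dx": 0,"dy": 0,"dz": 0,"hand": 1},
    {"ax": 0,"ay": 0,"az": 0,"dx": 0,"dy": 0,"dz": 0,"hand": 1}
  ]
}}

```text
clock: 10.4
eef_pos: [507.8, 356.5, 42.6]
tool_rot: [3.142, 0.0, 3.139]
force: [-0.2, -0.5, -1.6]
width: 18.6
gripper_force: 58.6
```

>>> {"api": "send_rows", "payload": {
  "series": [
    {"ax": 0,"ay": 0,"az": 0,"dx": 0,"dy": 0,"dz": -0.5,"hand": 1},
    {"ax": 0,"ay": 0,"az": 0,"dx": -0.5,"dy": 0.6,"dz": -0.5,"hand": 1},
    {"ax": 0,"ay": 0,"az": 0,"dx": -1.0,"dy": 1.1,"dz": -0.5,"hand": 1},
    {"ax": 0,"ay": 0,"az": 0,"dx": -1.0,"dy": 1.1,"dz": -0.2,"hand": 1},
    {"ax": 0,"ay": 0,"az": 0,"dx": -1.0,"dy": 1.1,"dz": 0.0,"hand": 1},
    {"ax": 0,"ay": 0,"az": 0,"dx": -1.0,"dy": 1.1,"dz": 0.0,"hand": 1}
  ]
}}

```text
clock: 11.0
eef_pos: [517.7, 368.0, 42.1]
tool_rot: [3.141, 0.0, 3.14]
force: [-0.6, -0.2, -1.2]
width: 18.7
gripper_force: 58.8
```

>>> {"api": "send_rows", "payload": {
  "series": [
    {"ax": 0,"ay": 0,"az": 0,"dx": 0,"dy": 0,"dz": 0,"hand": 0.5},
    {"ax": 0,"ay": 0,"az": 0,"dx": 0,"dy": 0,"dz": 0,"hand": 0.5},
    {"ax": 0,"ay": 0,"az": 0,"dx": 0,"dy": 0,"dz": 0,"hand": 0.5},
    {"ax": 0,"ay": 0,"az": 0,"dx": 0,"dy": 0,"dz": 0,"hand": 0.5},
    {"ax": 0,"ay": 0,"az": 0,"dx": 0,"dy": 0,"dz": -3,"hand": 0.5},
    {"ax": 0,"ay": 0,"az": 0,"dx": 0,"dy": 0,"dz": -7,"hand": 0.5},
    {"ax": 0,"ay": 0,"az": 0,"dx": 0,"dy": -2,"dz": -11,"hand": 0.5},
    {"ax": 0,"ay": 0,"az": 0,"dx": 0,"dy": -6,"dz": -15,"hand": 0.5},
    {"ax": 0,"ay": 0,"az": 0,"dx": 0,"dy": -11,"dz": -16,"hand": 0.5},
    {"ax": 0,"ay": 0,"az": 0,"dx": 0,"dy": -16,"dz": -16,"hand": 0.5}
  ]
}}

```text
clock: 12.0
eef_pos: [518.3, 214.1, 204.7]
tool_rot: [3.139, 0.005, 3.142]
force: [1.3, -0.8, 0.2]
width: 42.6
gripper_force: 0.0
```

>>> {"api": "send_rows", "payload": {
  "series": [
    {"ax": 0,"ay": 0,"az": 0,"dx": 0.2,"dy": -5,"dz": 0,"hand": 0.5},
    {"ax": 0,"ay": 0,"az": 0,"dx": 0.5,"dy": -10,"dz": 0,"hand": 0.5},
    {"ax": 0,"ay": 0,"az": 0,"dx": 1,"dy": -15,"dz": 0,"hand": 0.5},
    {"ax": 0,"ay": 0,"az": 0,"dx": 1.2,"dy": -20,"dz": 0,"hand": 0.5},
    {"ax": 0,"ay": 0,"az": 0,"dx": 1.2,"dy": -25,"dz": 0,"hand": 0.5},
    {"ax": 0,"ay": 0,"az": 0,"dx": 1.2,"dy": -30,"dz": 0,"hand": 0.5},
    {"ax": 0,"ay": 0,"az": 0,"dx": 1.2,"dy": -35,"dz": 0,"hand": 0.5},
    {"ax": 0,"ay": 0,"az": 0,"dx": 1.2,"dy": -38,"dz": 0,"hand": 0.5},
    {"ax": 0,"ay": 0,"az": 0,"dx": 1.2,"dy": -38,"dz": 0,"hand": 0.5}
  ]
}}

```text
clock: 12.9
eef_pos: [503.6, -172.3, 201.6]
tool_rot: [-3.139, -0.001, 3.13]
force: [0.1, 0.3, -0.4]
width: 42.8
gripper_force: 0.0
```

Run:
```python
from h import *
import pickle
s=read_state();print(s["clock"],s["eef_pos"],s["tool_rot"])
g=look("wrist");cv2.imwrite("pics/w5.png",g["pixels"][:,:,::-1]);pickle.dump((g,look("scene"),look("side")),open("w5.pkl","wb"))
for X in [(506.3,-193,58),(501.5,-130,58),(505,-73,58)]:print(proj(g,X))
move((506.3,-193.5,43),np.pi)
```

```text
12.9 [ 503.64320486 -172.30039644  201.56117013] [-3.13885251e+00 -9.55069872e-04  3.13039407e+00]
[298.24921916 186.04777861]
[368.282258   180.11006133]
[431.16962514 183.23505057]
d cm [-0.16 -2.86 15.93]
rotvec [ 0.001  0.    -0.001]
```

>>> {"api": "send_rows", "payload": {
  "series": [
    {"ax": 0,"ay": 0,"az": 0,"dx": -0.2,"dy": -2.9,"dz": 2,"hand": 0.5},
    {"ax": 0,"ay": 0,"az": 0,"dx": -0.2,"dy": -2.9,"dz": 6,"hand": 0.5},
    {"ax": 0,"ay": 0,"az": 0,"dx": -0.2,"dy": -2.9,"dz": 10,"hand": 0.5},
    {"ax": 0,"ay": 0,"az": 0,"dx": -0.2,"dy": -2.9,"dz": 13.5,"hand": 0.5},
    {"ax": 0,"ay": 0,"az": 0,"dx": -0.2,"dy": -2.9,"dz": 15.3,"hand": 0.5},
    {"ax": 0,"ay": 0,"az": 0,"dx": -0.2,"dy": -2.9,"dz": 15.9,"hand": 0.5},
    {"ax": 0,"ay": 0,"az": 0,"dx": -0.2,"dy": -2.9,"dz": 15.9,"hand": 0.8},
    {"ax": 0,"ay": 0,"az": 0,"dx": -0.2,"dy": -2.9,"dz": 15.9,"hand": 1},
    {"ax": 0,"ay": 0,"az": 0,"dx": -0.2,"dy": -2.9,"dz": 15.9,"hand": 1},
    {"ax": 0,"ay": 0,"az": 0,"dx": -0.2,"dy": -2.9,"dz": 15.9,"hand": 1}
  ]
}}

```text
clock: 14.05
eef_pos: [507.2, -195.2, 44.1]
tool_rot: [-3.141, 0.002, 3.139]
force: [-0.2, -0.4, -0.3]
width: 18.4
gripper_force: 58.5
```

>>> {"api": "send_rows", "payload": {
  "series": [
    {"ax": 0,"ay": 0,"az": 0,"dx": 0,"dy": 0,"dz": 0,"hand": 1},
    {"ax": 0,"ay": 0,"az": 0,"dx": 0,"dy": 0,"dz": 0,"hand": 1},
    {"ax": 0,"ay": 0,"az": 0,"dx": 0,"dy": 0,"dz": 0,"hand": 1}
  ]
}}

```text
clock: 14.35
eef_pos: [507.2, -195.2, 43.9]
tool_rot: [-3.141, 0.001, 3.14]
force: [-0.3, -0.9, 7.1]
width: 18.6
gripper_force: 59.1
```

>>> {"api": "send_rows", "payload": {
  "series": [
    {"ax": 0,"ay": 0,"az": 0,"dx": 0,"dy": 0,"dz": -1,"hand": 1},
    {"ax": 0,"ay": 0,"az": 0,"dx": 0,"dy": 0,"dz": -4,"hand": 1},
    {"ax": 0,"ay": 0,"az": 0,"dx": 0,"dy": 0,"dz": -8,"hand": 1},
    {"ax": 0,"ay": 0,"az": 0,"dx": 0,"dy": 1,"dz": -12,"hand": 1},
    {"ax": 0,"ay": 0,"az": 0,"dx": 0,"dy": 3,"dz": -15.5,"hand": 1},
    {"ax": 0,"ay": 0,"az": 0,"dx": 0.5,"dy": 7,"dz": -15.5,"hand": 1},
    {"ax": 0,"ay": 0,"az": 0,"dx": 1,"dy": 11.5,"dz": -15.5,"hand": 1},
    {"ax": 0,"ay": 0,"az": 0,"dx": 1.5,"dy": 16,"dz": -15.5,"hand": 1},
    {"ax": 0,"ay": 0,"az": 0,"dx": 2,"dy": 20.5,"dz": -15.5,"hand": 1},
    {"ax": 0,"ay": 0,"az": 0,"dx": 2.5,"dy": 25,"dz": -15.5,"hand": 1}
  ]
}}

```text
clock: 15.35
eef_pos: [481.3, 56.5, 198.6]
tool_rot: [-3.141, 0.0, 3.139]
force: [1.5, 0.1, -0.3]
width: 18.3
gripper_force: 58.7
```

>>> {"api": "send_rows", "payload": {
  "series": [
    {"ax": 0,"ay": 0,"az": 0,"dx": 0.5,"dy": 5,"dz": 0,"hand": 1},
    {"ax": 0,"ay": 0,"az": 0,"dx": 1,"dy": 10,"dz": 0,"hand": 1},
    {"ax": 0,"ay": 0,"az": 0,"dx": 1.5,"dy": 14.5,"dz": 0,"hand": 1},
    {"ax": 0,"ay": 0,"az": 0,"dx": 2,"dy": 19,"dz": 0,"hand": 1},
    {"ax": 0,"ay": 0,"az": 0,"dx": 2.5,"dy": 23.5,"dz": 0,"hand": 1},
    {"ax": 0,"ay": 0,"az": 0,"dx": 3,"dy": 28,"dz": 0,"hand": 1},
    {"ax": 0,"ay": 0,"az": 0,"dx": 3.2,"dy": 31,"dz": 0,"hand": 1},
    {"ax": 0,"ay": 0,"az": 0,"dx": 3.2,"dy": 31,"dz": 0,"hand": 1},
    {"ax": 0,"ay": 0,"az": 0,"dx": 3.2,"dy": 31,"dz": 0,"hand": 1},
    {"ax": 0,"ay": 0,"az": 0,"dx": 3.2,"dy": 31,"dz": 0,"hand": 1}
  ]
}}

```text
clock: 16.35
eef_pos: [450.9, 363.3, 198.0]
tool_rot: [-3.14, -0.0, 3.138]
force: [0.7, -0.2, -0.4]
width: 18.3
gripper_force: 58.8
```

>>> {"api": "send_rows", "payload": {
  "series": [
    {"ax": 0,"ay": 0,"az": 0,"dx": 0.1,"dy": 0,"dz": 4,"hand": 1},
    {"ax": 0,"ay": 0,"az": 0,"dx": 0.1,"dy": 0,"dz": 8,"hand": 1},
    {"ax": 0,"ay": 0,"az": 0,"dx": 0.1,"dy": 0,"dz": 10.5,"hand": 1},
    {"ax": 0,"ay": 0,"az": 0,"dx": 0.1,"dy": 0,"dz": 12.5,"hand": 1},
    {"ax": 0,"ay": 0,"az": 0,"dx": 0.1,"dy": 0,"dz": 14,"hand": 1},
    {"ax": 0,"ay": 0,"az": 0,"dx": 0.1,"dy": 0,"dz": 15,"hand": 1},
    {"ax": 0,"ay": 0,"az": 0,"dx": 0.1,"dy": 0,"dz": 15.1,"hand": 1},
    {"ax": 0,"ay": 0,"az": 0,"dx": 0.1,"dy": 0,"dz": 15.1,"hand": 1}
  ]
}}

```text
clock: 17.15
eef_pos: [450.1, 365.0, 47.5]
tool_rot: [3.141, 0.001, 3.139]
force: [-0.0, 0.1, -0.2]
width: 18.3
gripper_force: 60.7
```

>>> {"api": "send_rows", "payload": {
  "series": [
    {"ax": 0,"ay": 0,"az": 0,"dx": 0,"dy": 0,"dz": 0,"hand": 0.5},
    {"ax": 0,"ay": 0,"az": 0,"dx": 0,"dy": 0,"dz": 0,"hand": 0.5},
    {"ax": 0,"ay": 0,"az": 0,"dx": 0,"dy": 0,"dz": 0,"hand": 0.5},
    {"ax": 0,"ay": 0,"az": 0,"dx": 0,"dy": 0,"dz": 0,"hand": 0.5},
    {"ax": 0,"ay": 0,"az": 0,"dx": 0,"dy": 0,"dz": -3,"hand": 0.5},
    {"ax": 0,"ay": 0,"az": 0,"dx": 0,"dy": 0,"dz": -7,"hand": 0.5},
    {"ax": 0,"ay": 0,"az": 0,"dx": -1,"dy": -2,"dz": -11,"hand": 0.5},
    {"ax": 0,"ay": 0,"az": 0,"dx": -2,"dy": -6,"dz": -15,"hand": 0.5},
    {"ax": 0,"ay": 0,"az": 0,"dx": -3,"dy": -10.5,"dz": -15.5,"hand": 0.5},
    {"ax": 0,"ay": 0,"az": 0,"dx": -4,"dy": -15,"dz": -15.5,"hand": 0.5}
  ]
}}

```text
clock: 18.15
eef_pos: [490.6, 214.7, 204.5]
tool_rot: [3.14, 0.004, 3.141]
force: [0.7, -0.7, -0.4]
width: 43.0
gripper_force: 0.0
```

>>> {"api": "send_rows", "payload": {
  "series": [
    {"ax": 0,"ay": 0,"az": 0,"dx": -0.3,"dy": -5,"dz": 0,"hand": 0.5},
    {"ax": 0,"ay": 0,"az": 0,"dx": -0.6,"dy": -9.5,"dz": 0,"hand": 0.5},
    {"ax": 0,"ay": 0,"az": 0,"dx": -0.9,"dy": -14,"dz": 0,"hand": 0.5},
    {"ax": 0,"ay": 0,"az": 0,"dx": -1,"dy": -18.5,"dz": 0,"hand": 0.5},
    {"ax": 0,"ay": 0,"az": 0,"dx": -1,"dy": -23,"dz": 0,"hand": 0.5},
    {"ax": 0,"ay": 0,"az": 0,"dx": -1,"dy": -27.5,"dz": 0,"hand": 0.5},
    {"ax": 0,"ay": 0,"az": 0,"dx": -1,"dy": -32,"dz": 0,"hand": 0.5},
    {"ax": 0,"ay": 0,"az": 0,"dx": -1,"dy": -34,"dz": 0,"hand": 0.5},
    {"ax": 0,"ay": 0,"az": 0,"dx": -1,"dy": -34,"dz": 0,"hand": 0.5},
    {"ax": 0,"ay": 0,"az": 0,"dx": -1,"dy": -34,"dz": 0,"hand": 0.5}
  ]
}}

```text
clock: 19.15
eef_pos: [498.6, -124.6, 202.2]
tool_rot: [3.141, 0.0, 3.139]
force: [0.7, -0.3, 0.2]
width: 42.8
gripper_force: 0.0
```

Run:
```python
from h import *
s=read_state();print(s["clock"],s["eef_pos"],s["tool_rot"])
g=look("wrist");crop(g,200,80,300,200,2.6,"w6.png")
for X in [(501.5,-130,58),(505,-73,58)]:print((proj(g,X)-[200,80]+.5)*2.6-.5)
move((501.5,-130,43),np.pi)
import pickle;pickle.dump(g,open("w6.pkl","wb"))
```

```text
19.15 [ 498.645932   -124.63895792  202.22259466] [3.14091219e+00 3.07519320e-04 3.13913526e+00]
[298.91129142 275.46718514]
[462.32326375 284.6201387 ]
d cm [-0.26 -0.65 15.93]
rotvec [ 0.001  0.    -0.   ]
```

View pics/w6.png

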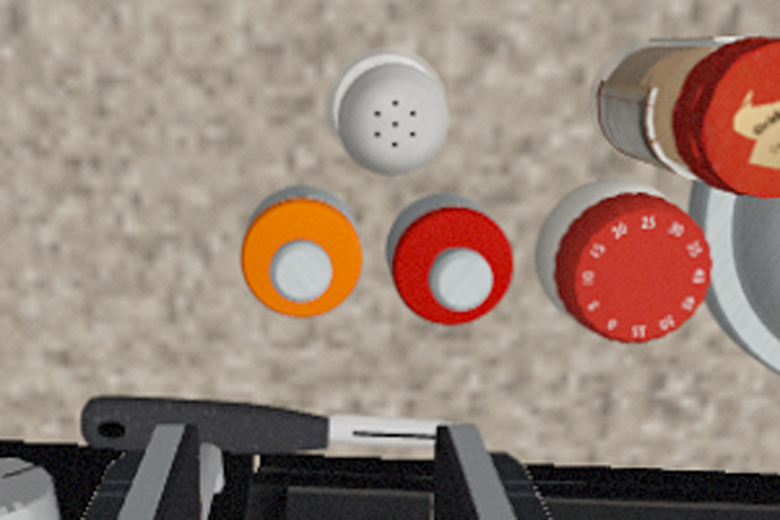

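The view shows the orange knob at (302,271) and the red at (462,282) in crop pixels, 1 mm from prediction. Orange goes next.

>>> {"api": "send_rows", "payload": {
  "series": [
    {"ax": 0,"ay": 0,"az": 0,"dx": -0.2,"dy": -0.5,"dz": 2,"hand": 0.5},
    {"ax": 0,"ay": 0,"az": 0,"dx": -0.2,"dy": -0.5,"dz": 6,"hand": 0.5},
    {"ax": 0,"ay": 0,"az": 0,"dx": -0.2,"dy": -0.5,"dz": 10,"hand": 0.5},
    {"ax": 0,"ay": 0,"az": 0,"dx": -0.2,"dy": -0.5,"dz": 13.5,"hand": 0.5},
    {"ax": 0,"ay": 0,"az": 0,"dx": -0.2,"dy": -0.5,"dz": 15.3,"hand": 0.5},
    {"ax": 0,"ay": 0,"az": 0,"dx": -0.2,"dy": -0.5,"dz": 15.9,"hand": 0.5},
    {"ax": 0,"ay": 0,"az": 0,"dx": -0.2,"dy": -0.5,"dz": 15.9,"hand": 0.8},
    {"ax": 0,"ay": 0,"az": 0,"dx": -0.2,"dy": -0.5,"dz": 15.9,"hand": 1},
    {"ax": 0,"ay": 0,"az": 0,"dx": -0.2,"dy": -0.5,"dz": 15.9,"hand": 1},
    {"ax": 0,"ay": 0,"az": 0,"dx": -0.2,"dy": -0.5,"dz": 15.9,"hand": 1}
  ]
}}

```text
clock: 20.2
eef_pos: [501.3, -130.1, 44.1]
tool_rot: [-3.141, 0.002, 3.139]
force: [-0.0, -0.2, -0.8]
width: 18.7
gripper_force: 58.6
```

>>> {"api": "send_rows", "payload": {
  "series": [
    {"ax": 0,"ay": 0,"az": 0,"dx": 0,"dy": 0,"dz": 0,"hand": 1},
    {"ax": 0,"ay": 0,"az": 0,"dx": 0,"dy": 0,"dz": 0,"hand": 1},
    {"ax": 0,"ay": 0,"az": 0,"dx": 0,"dy": 0,"dz": -1,"hand": 1},
    {"ax": 0,"ay": 0,"az": 0,"dx": 0,"dy": 0,"dz": -5,"hand": 1},
    {"ax": 0,"ay": 0,"az": 0,"dx": 0,"dy": 0,"dz": -9,"hand": 1},
    {"ax": 0,"ay": 0,"az": 0,"dx": 0,"dy": 1,"dz": -13,"hand": 1},
    {"ax": 0,"ay": 0,"az": 0,"dx": 0,"dy": 4,"dz": -15.5,"hand": 1},
    {"ax": 0,"ay": 0,"az": 0,"dx": -0.5,"dy": 8.5,"dz": -15.5,"hand": 1},
    {"ax": 0,"ay": 0,"az": 0,"dx": -0.8,"dy": 13,"dz": -15.5,"hand": 1},
    {"ax": 0,"ay": 0,"az": 0,"dx": -1,"dy": 17.5,"dz": -15.5,"hand": 1}
  ]
}}

```text
clock: 21.2
eef_pos: [510.9, 46.2, 199.0]
tool_rot: [-3.141, 0.001, 3.139]
force: [0.9, 0.4, -1.7]
width: 18.2
gripper_force: 58.9
```

>>> {"api": "send_rows", "payload": {
  "series": [
    {"ax": 0,"ay": 0,"az": 0,"dx": -0.3,"dy": 5,"dz": 0,"hand": 1},
    {"ax": 0,"ay": 0,"az": 0,"dx": -0.6,"dy": 10,"dz": 0,"hand": 1},
    {"ax": 0,"ay": 0,"az": 0,"dx": -0.9,"dy": 14.5,"dz": 0,"hand": 1},
    {"ax": 0,"ay": 0,"az": 0,"dx": -1.1,"dy": 19,"dz": 0,"hand": 1},
    {"ax": 0,"ay": 0,"az": 0,"dx": -1.1,"dy": 23.5,"dz": 0,"hand": 1},
    {"ax": 0,"ay": 0,"az": 0,"dx": -1.1,"dy": 25.3,"dz": 0,"hand": 1},
    {"ax": 0,"ay": 0,"az": 0,"dx": -1.1,"dy": 25.3,"dz": 0,"hand": 1},
    {"ax": 0,"ay": 0,"az": 0,"dx": -1.1,"dy": 25.3,"dz": 0,"hand": 1},
    {"ax": 0,"ay": 0,"az": 0,"dx": -1.1,"dy": 25.3,"dz": 0,"hand": 1}
  ]
}}

```text
clock: 22.1
eef_pos: [522.8, 295.7, 198.0]
tool_rot: [-3.14, -0.0, 3.138]
force: [-0.3, -0.3, -1.0]
width: 18.6
gripper_force: 59.0
```

>>> {"api": "send_rows", "payload": {
  "series": [
    {"ax": 0,"ay": 0,"az": 0,"dx": 0.1,"dy": 0.3,"dz": 4,"hand": 1},
    {"ax": 0,"ay": 0,"az": 0,"dx": 0.1,"dy": 0.3,"dz": 8,"hand": 1},
    {"ax": 0,"ay": 0,"az": 0,"dx": 0.1,"dy": 0.3,"dz": 10.5,"hand": 1},
    {"ax": 0,"ay": 0,"az": 0,"dx": 0.1,"dy": 0.3,"dz": 12.5,"hand": 1},
    {"ax": 0,"ay": 0,"az": 0,"dx": 0.1,"dy": 0.3,"dz": 14,"hand": 1},
    {"ax": 0,"ay": 0,"az": 0,"dx": 0.1,"dy": 0.3,"dz": 15,"hand": 1},
    {"ax": 0,"ay": 0,"az": 0,"dx": 0.1,"dy": 0.3,"dz": 15.1,"hand": 1},
    {"ax": 0,"ay": 0,"az": 0,"dx": 0.1,"dy": 0.3,"dz": 15.1,"hand": 1}
  ]
}}

```text
clock: 22.9
eef_pos: [522.0, 301.0, 47.6]
tool_rot: [3.141, 0.001, 3.139]
force: [1.3, 0.6, -1.1]
width: 18.5
gripper_force: 60.6
```

>>> {"api": "send_rows", "payload": {
  "series": [
    {"ax": 0,"ay": 0,"az": 0,"dx": 0,"dy": 0,"dz": 0,"hand": 0.5},
    {"ax": 0,"ay": 0,"az": 0,"dx": 0,"dy": 0,"dz": 0,"hand": 0.5},
    {"ax": 0,"ay": 0,"az": 0,"dx": 0,"dy": 0,"dz": 0,"hand": 0.5},
    {"ax": 0,"ay": 0,"az": 0,"dx": 0,"dy": 0,"dz": 0,"hand": 0.5},
    {"ax": 0,"ay": 0,"az": 0,"dx": 0,"dy": 0,"dz": -3,"hand": 0.5},
    {"ax": 0,"ay": 0,"az": 0,"dx": 0,"dy": 0,"dz": -7,"hand": 0.5},
    {"ax": 0,"ay": 0,"az": 0,"dx": 0.5,"dy": -2,"dz": -11,"hand": 0.5},
    {"ax": 0,"ay": 0,"az": 0,"dx": 1,"dy": -6,"dz": -15,"hand": 0.5},
    {"ax": 0,"ay": 0,"az": 0,"dx": 1.5,"dy": -10.5,"dz": -15.5,"hand": 0.5},
    {"ax": 0,"ay": 0,"az": 0,"dx": 1.8,"dy": -15,"dz": -15.5,"hand": 0.5}
  ]
}}

```text
clock: 23.9
eef_pos: [503.8, 150.3, 204.3]
tool_rot: [3.141, 0.004, 3.141]
force: [1.2, -0.6, 0.1]
width: 42.6
gripper_force: 0.0
```

>>> {"api": "send_rows", "payload": {
  "series": [
    {"ax": 0,"ay": 0,"az": 0,"dx": 0,"dy": -5,"dz": 0,"hand": 0.5},
    {"ax": 0,"ay": 0,"az": 0,"dx": 0,"dy": -9.5,"dz": 0,"hand": 0.5},
    {"ax": 0,"ay": 0,"az": 0,"dx": 0,"dy": -14,"dz": 0,"hand": 0.5},
    {"ax": 0,"ay": 0,"az": 0,"dx": 0,"dy": -18.5,"dz": 0,"hand": 0.5},
    {"ax": 0,"ay": 0,"az": 0,"dx": 0,"dy": -22,"dz": 0,"hand": 0.5},
    {"ax": 0,"ay": 0,"az": 0,"dx": 0,"dy": -22,"dz": 0,"hand": 0.5},
    {"ax": 0,"ay": 0,"az": 0,"dx": 0,"dy": -22,"dz": 0,"hand": 0.5},
    {"ax": 0,"ay": 0,"az": 0,"dx": 0,"dy": -22,"dz": 0,"hand": 0.5}
  ]
}}

```text
clock: 24.7
eef_pos: [502.9, -67.6, 202.4]
tool_rot: [3.141, 0.001, 3.142]
force: [-0.2, 1.2, 0.1]
width: 42.6
gripper_force: 0.0
```

Run:
```python
from h import *
s=read_state();print(s["clock"],s["eef_pos"],s["tool_rot"])
move((504.5,-73,43),np.pi)
```

```text
24.7 [502.94136467 -67.5973996  202.40519305] [3.14079380e+00 6.50613262e-04 3.14153604e+00]
d cm [-0.15 -0.55 15.94]
rotvec [ 0.001  0.001 -0.   ]
```

>>> {"api": "send_rows", "payload": {
  "series": [
    {"ax": 0,"ay": 0,"az": 0,"dx": -0.2,"dy": -0.6,"dz": 2,"hand": 0.5},
    {"ax": 0,"ay": 0,"az": 0,"dx": -0.2,"dy": -0.6,"dz": 6,"hand": 0.5},
    {"ax": 0,"ay": 0,"az": 0,"dx": -0.2,"dy": -0.6,"dz": 10,"hand": 0.5},
    {"ax": 0,"ay": 0,"az": 0,"dx": -0.2,"dy": -0.6,"dz": 13.5,"hand": 0.5},
    {"ax": 0,"ay": 0,"az": 0,"dx": -0.2,"dy": -0.6,"dz": 15.3,"hand": 0.5},
    {"ax": 0,"ay": 0,"az": 0,"dx": -0.2,"dy": -0.6,"dz": 15.9,"hand": 0.5},
    {"ax": 0,"ay": 0,"az": 0,"dx": -0.2,"dy": -0.6,"dz": 15.9,"hand": 0.8},
    {"ax": 0,"ay": 0,"az": 0,"dx": -0.2,"dy": -0.6,"dz": 15.9,"hand": 1},
    {"ax": 0,"ay": 0,"az": 0,"dx": -0.2,"dy": -0.6,"dz": 15.9,"hand": 1},
    {"ax": 0,"ay": 0,"az": 0,"dx": -0.2,"dy": -0.6,"dz": 15.9,"hand": 1}
  ]
}}

```text
clock: 25.7
eef_pos: [505.4, -75.1, 44.1]
tool_rot: [-3.141, 0.002, 3.14]
force: [0.6, 0.0, 1.9]
width: 18.5
gripper_force: 58.7
```

>>> {"api": "send_rows", "payload": {
  "series": [
    {"ax": 0,"ay": 0,"az": 0,"dx": 0,"dy": 0,"dz": 0,"hand": 1},
    {"ax": 0,"ay": 0,"az": 0,"dx": 0,"dy": 0,"dz": 0,"hand": 1},
    {"ax": 0,"ay": 0,"az": 0,"dx": 0,"dy": 0,"dz": -1,"hand": 1},
    {"ax": 0,"ay": 0,"az": 0,"dx": 0,"dy": 0,"dz": -5,"hand": 1},
    {"ax": 0,"ay": 0,"az": 0,"dx": 0,"dy": 0,"dz": -9,"hand": 1},
    {"ax": 0,"ay": 0,"az": 0,"dx": 0,"dy": 1,"dz": -13,"hand": 1},
    {"ax": 0,"ay": 0,"az": 0,"dx": 0.5,"dy": 4,"dz": -15.5,"hand": 1},
    {"ax": 0,"ay": 0,"az": 0,"dx": 1,"dy": 8.5,"dz": -15.5,"hand": 1},
    {"ax": 0,"ay": 0,"az": 0,"dx": 1.5,"dy": 13,"dz": -15.5,"hand": 1},
    {"ax": 0,"ay": 0,"az": 0,"dx": 1.8,"dy": 17.5,"dz": -15.5,"hand": 1}
  ]
}}

```text
clock: 26.7
eef_pos: [486.4, 101.1, 198.9]
tool_rot: [-3.141, 0.0, 3.139]
force: [1.7, -0.7, -1.2]
width: 18.3
gripper_force: 58.9
```

>>> {"api": "send_rows", "payload": {
  "series": [
    {"ax": 0,"ay": 0,"az": 0,"dx": 0,"dy": 5,"dz": 0,"hand": 1},
    {"ax": 0,"ay": 0,"az": 0,"dx": 0,"dy": 10,"dz": 0,"hand": 1},
    {"ax": 0,"ay": 0,"az": 0,"dx": 0,"dy": 12,"dz": 0,"hand": 1},
    {"ax": 0,"ay": 0,"az": 0,"dx": 0,"dy": 12,"dz": 0,"hand": 1},
    {"ax": 0,"ay": 0,"az": 0,"dx": 0,"dy": 12,"dz": 0,"hand": 1},
    {"ax": 0,"ay": 0,"az": 0,"dx": 0,"dy": 12,"dz": 0,"hand": 1}
  ]
}}

```text
clock: 27.3
eef_pos: [487.3, 218.1, 198.0]
tool_rot: [-3.14, -0.001, 3.138]
force: [-0.4, -1.0, -2.3]
width: 18.1
gripper_force: 59.0
```

Run:
```python
from h import *
import pickle
s=read_state();print(s["clock"],s["eef_pos"],s["tool_rot"])
g=look("wrist");crop(g,330,60,260,220,2.7,"w7.png")
pickle.dump(g,open("w7.pkl","wb"))
for X in [(453,297,61),(518,368,61),(450,365,61),(522,301,61),(486,331.5,61)]:print((proj(g,X)-[330,60]+.5)*2.7-.5)
```

```text
27.3 [487.34027175 218.10516087 198.00185679] [-3.13987516e+00 -5.64658632e-04  3.13786129e+00]
[225.88794938 231.62926722]
[418.84921307 423.63882306]
[438.9848726  222.39015565]
[222.10673155 435.90818012]
[323.00716994 332.52757553]
```

View pics/w7.png

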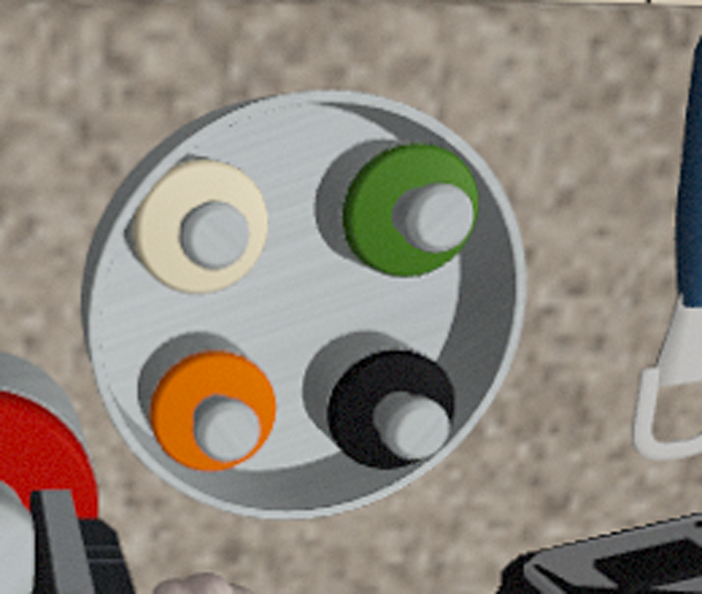

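All four outer pots stand upright in the crop: cream at (215,236), green (440,217), orange (227,430) and black (412,427). I'll check their gaps to the centre.

Run:
```python
from h import *
import pickle
g=pickle.load(open("w7.pkl","rb"))
F=lambda x,y:((x+.5)/2.7-.5+330,(y+.5)/2.7-.5+60)
P=[]
for n,p in dict(cream=(215,236),black=(412,427),green=(440,217),orange=(227,430)).items():
    X=onz(g,F(*p),61)[:2];P.append(X);print(n,X.round(1),np.hypot(*(X-[486,331.5])).round(1))
print("rim",*radial(g,[486,331.5],42,77),circfit(g,[F(82,300),F(526,290),F(315,91),F(292,519)],42,77,[486,331]))
from scipy.optimize import minimize
r=minimize(lambda c:-min(np.hypot(*(c-p)) for p in P),[486,331.5],method="Nelder-Mead");print("best centre",r.x,-r.fun)
print([np.hypot(*(np.array([486,331.5])-p)).round(1) for p in P]); move((*r.x,49))
```

```text
cream [454.4 293.6] 49.3
black [519.2 365.8] 47.7
green [448.3 365.1] 50.5
orange [519.9 302.5] 44.6
rim [484.7 331.9] 2.6 (array([486.3, 332. ]), array([ 1. ,  1. , -0.7, -0.4]))
best centre [482.53615426 332.02044258] 47.60097498283795
[np.float64(49.3), np.float64(47.7), np.float64(50.5), np.float64(44.6)]
d cm [ 0.54 11.42 14.89]
```

>>> {"api": "send_rows", "payload": {
  "series": [
    {"ax": 0,"ay": 0,"az": 0,"dx": 0.2,"dy": 4,"dz": 0,"hand": 1},
    {"ax": 0,"ay": 0,"az": 0,"dx": 0.4,"dy": 8,"dz": 0,"hand": 1},
    {"ax": 0,"ay": 0,"az": 0,"dx": 0.4,"dy": 11.4,"dz": 0,"hand": 1},
    {"ax": 0,"ay": 0,"az": 0,"dx": 0.4,"dy": 11.4,"dz": 4,"hand": 1},
    {"ax": 0,"ay": 0,"az": 0,"dx": 0.4,"dy": 11.4,"dz": 7,"hand": 1},
    {"ax": 0,"ay": 0,"az": 0,"dx": 0.4,"dy": 11.4,"dz": 9,"hand": 1},
    {"ax": 0,"ay": 0,"az": 0,"dx": 0.4,"dy": 11.4,"dz": 9,"hand": 1},
    {"ax": 0,"ay": 0,"az": 0,"dx": 0.4,"dy": 11.4,"dz": 9,"hand": 1},
    {"ax": 0,"ay": 0,"az": 0,"dx": 0.4,"dy": 11.4,"dz": 9,"hand": 1},
    {"ax": 0,"ay": 0,"az": 0,"dx": 0.4,"dy": 11.4,"dz": 9,"hand": 1}
  ]
}}

```text
clock: 28.35
eef_pos: [484.4, 334.4, 109.6]
tool_rot: [3.14, 0.002, 3.139]
force: [-0.5, 0.3, -0.9]
width: 18.3
gripper_force: 59.1
```

>>> {"api": "send_rows", "payload": {
  "series": [
    {"ax": 0,"ay": 0,"az": 0,"dx": 0.15,"dy": -0.2,"dz": 0,"hand": 1},
    {"ax": 0,"ay": 0,"az": 0,"dx": 0.15,"dy": -0.2,"dz": 1,"hand": 1},
    {"ax": 0,"ay": 0,"az": 0,"dx": 0.15,"dy": -0.2,"dz": 2,"hand": 1},
    {"ax": 0,"ay": 0,"az": 0,"dx": 0.15,"dy": -0.2,"dz": 3,"hand": 1},
    {"ax": 0,"ay": 0,"az": 0,"dx": 0.15,"dy": -0.2,"dz": 4,"hand": 1},
    {"ax": 0,"ay": 0,"az": 0,"dx": 0.15,"dy": -0.2,"dz": 4.8,"hand": 1},
    {"ax": 0,"ay": 0,"az": 0,"dx": 0.15,"dy": -0.2,"dz": 5.5,"hand": 1},
    {"ax": 0,"ay": 0,"az": 0,"dx": 0.15,"dy": -0.2,"dz": 6,"hand": 1},
    {"ax": 0,"ay": 0,"az": 0,"dx": 0.15,"dy": -0.2,"dz": 6.2,"hand": 1},
    {"ax": 0,"ay": 0,"az": 0,"dx": 0.15,"dy": -0.2,"dz": 6.2,"hand": 1}
  ]
}}

```text
clock: 29.35
eef_pos: [481.9, 332.1, 47.0]
tool_rot: [-3.141, 0.001, 3.14]
force: [-2.3, -1.0, 7.5]
width: 18.4
gripper_force: 60.0
```

>>> {"api": "send_rows", "payload": {
  "series": [
    {"ax": 0,"ay": 0,"az": 0,"dx": 0,"dy": 0,"dz": 0,"hand": 0.6},
    {"ax": 0,"ay": 0,"az": 0,"dx": 0,"dy": 0,"dz": 0,"hand": 0.6},
    {"ax": 0,"ay": 0,"az": 0,"dx": 0,"dy": 0,"dz": 0,"hand": 0.6},
    {"ax": 0,"ay": 0,"az": 0,"dx": 0,"dy": 0,"dz": -2,"hand": 0.6},
    {"ax": 0,"ay": 0,"az": 0,"dx": 0,"dy": 0,"dz": -6,"hand": 0.5},
    {"ax": 0,"ay": 0,"az": 0,"dx": 0,"dy": -2,"dz": -10,"hand": 0.5},
    {"ax": 0,"ay": 0,"az": 0,"dx": 0,"dy": -6,"dz": -14,"hand": 0.5},
    {"ax": 0,"ay": 0,"az": 0,"dx": 0,"dy": -9,"dz": -16,"hand": 0.5},
    {"ax": 0,"ay": 0,"az": 0,"dx": 0,"dy": -9,"dz": -16,"hand": 0.5},
    {"ax": 0,"ay": 0,"az": 0,"dx": 0,"dy": -9,"dz": -16,"hand": 0.5}
  ]
}}

```text
clock: 30.35
eef_pos: [482.5, 241.3, 206.6]
tool_rot: [3.141, 0.001, 3.138]
force: [-0.7, 1.0, -0.1]
width: 42.1
gripper_force: 0.0
```

>>> {"api": "send_rows", "payload": {
  "series": [
    {"ax": 0,"ay": 0,"az": 0,"dx": 0,"dy": 0,"dz": 0,"hand": 0.5},
    {"ax": 0,"ay": 0,"az": 0,"dx": 0,"dy": 0,"dz": 0,"hand": 0.5}
  ]
}}

```text
clock: 30.55
eef_pos: [481.1, 243.3, 205.3]
tool_rot: [3.141, -0.002, -3.141]
force: [0.2, -0.0, -0.8]
width: 43.0
gripper_force: 0.0
```

Run:
```python
from h import *
import pickle
s=read_state();print(s["clock"],s["eef_pos"],s["tool_rot"])
g=look("wrist");crop(g,130,60,440,240,1.8,"w8.png")
pickle.dump((g,look("scene"),look("side")),open("w8.pkl","wb"))
for X in [(482,332,61),(492,139,63)]:print((proj(g,X)-[130,60]+.5)*1.8-.5)
```

```text
30.55 [481.07751845 243.25855683 205.26041486] [ 3.14127073e+00 -1.62368774e-03 -3.14134026e+00]
[519.99099656 223.24261559]
[137.24764339 243.74231171]
```

View pics/w8.png

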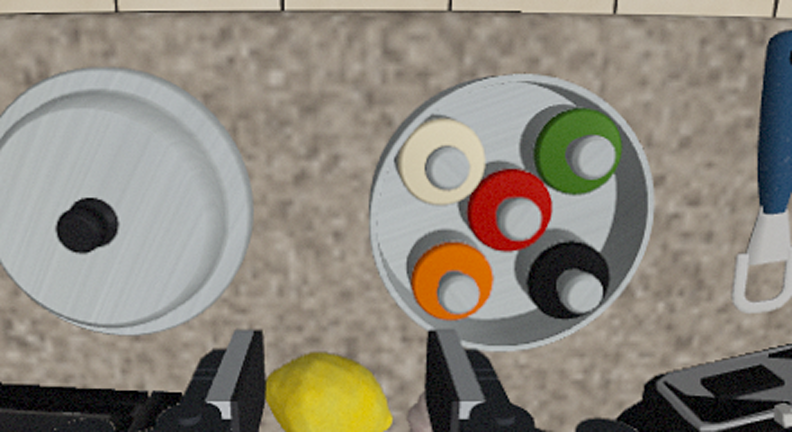

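All five pots are upright in the tin with red in the middle at (519,217). The lid has been knocked about 30 mm toward −y, with its knob now near (80,228) in the crop, so I'll relocate it.

Run:
```python
from h import *
import pickle
g,sc,sd=pickle.load(open("w8.pkl","rb"))
F=lambda x,y:((x+.5)/1.8-.5+130,(y+.5)/1.8-.5+60)
k=onz(g,F(80,229),63);print("knob",k)
for z in(0,10):
    print(z,circfit(g,[F(253,210),F(110,68),F(130,334)],z,80.5,k[:2]),*radial(g,k[:2]+[6,0],z,80.5,8))
for n,gg in(("scene",sc),("side",sd)):
    p=proj(gg,(k[0],k[1],55));x,y=p.astype(int);im=cv2.cvtColor(gg["pixels"],cv2.COLOR_RGB2GRAY)[y-25:y+25,x-25:x+25]
    c,l,st,ce=cv2.connectedComponentsWithStats((im<55).astype(np.uint8))
    print(n,p,[(ce[i]+[x-25,y-25],st[i,2:]) for i in range(1,c) if 20<st[i,4]<300])
P=[onz(g,F(*p),61)[:2].round(1) for p in [(448,168),(580,292),(593,157),(459,294),(519,217)]];print(P)
```

```text
knob [484.22961937 110.6572862   63.        ]
0 (array([489.2, 108. ]), array([0. , 2.2, 2.2])) [488.5 104.8] 1.2
10 (array([486.8, 109.6]), array([ 0. , -0.2, -0.2])) [486.5 107.7] 1.1
scene [281.11269913 187.1563064 ] [(array([281.82894737, 189.53947368]), array([ 9, 11, 76], dtype=int32))]
side [304.84710199 167.58405402] []
[array([454.1, 294.3]), array([519.1, 366.9]), array([448.5, 365.2]), array([520.1, 303.3]), array([478.8, 331.2])]
```

The lid is at about (485.3, 109), confirmed by the scene camera. I'll grasp its knob.

>>> {"api": "send_rows", "payload": {
  "series": [
    {"ax": 0,"ay": 0,"az": 0,"dx": -0.2,"dy": -5,"dz": 1,"hand": 0.5},
    {"ax": 0,"ay": 0,"az": 0,"dx": -0.4,"dy": -10,"dz": 3,"hand": 0.5},
    {"ax": 0,"ay": 0,"az": 0,"dx": -0.4,"dy": -13.4,"dz": 6,"hand": 0.5},
    {"ax": 0,"ay": 0,"az": 0,"dx": -0.4,"dy": -13.4,"dz": 9,"hand": 0.5},
    {"ax": 0,"ay": 0,"az": 0,"dx": -0.4,"dy": -13.4,"dz": 12,"hand": 0.5},
    {"ax": 0,"ay": 0,"az": 0,"dx": -0.4,"dy": -13.4,"dz": 14.5,"hand": 0.5},
    {"ax": 0,"ay": 0,"az": 0,"dx": -0.4,"dy": -13.4,"dz": 15.8,"hand": 0.5},
    {"ax": 0,"ay": 0,"az": 0,"dx": -0.4,"dy": -13.4,"dz": 15.9,"hand": 0.5},
    {"ax": 0,"ay": 0,"az": 0,"dx": -0.4,"dy": -13.4,"dz": 15.9,"hand": 0.5},
    {"ax": 0,"ay": 0,"az": 0,"dx": -0.4,"dy": -13.4,"dz": 15.9,"hand": 0.5}
  ]
}}

```text
clock: 31.7
eef_pos: [486.4, 108.6, 48.1]
tool_rot: [3.141, 0.002, 3.14]
force: [0.3, 0.1, 0.0]
width: 42.5
gripper_force: 0.0
```

Run:
```python
from h import *
import pickle
s=read_state();print(s["clock"],s["eef_pos"],s["tool_rot"],s["force"])
g=look("wrist");pickle.dump(g,open("w9.pkl","wb"));cv2.imwrite("pics/w9.png",g["pixels"][:,:,::-1])
print(proj(g,(485.3,109,63)),*[proj(g,(485+80.5*np.cos(t),109+80.5*np.sin(t),6)).round() for t in(1.57,3.14,4.71)])
```

```text
31.7 [486.43224837 108.61019524  48.13809713] [3.14094399e+00 1.94124250e-03 3.14006298e+00] [0.26854079 0.09600444 0.00049206]
[321.26383738 271.49294969] [454. 222.] [321.  82.] [189. 223.]
```

View pics/w9.png

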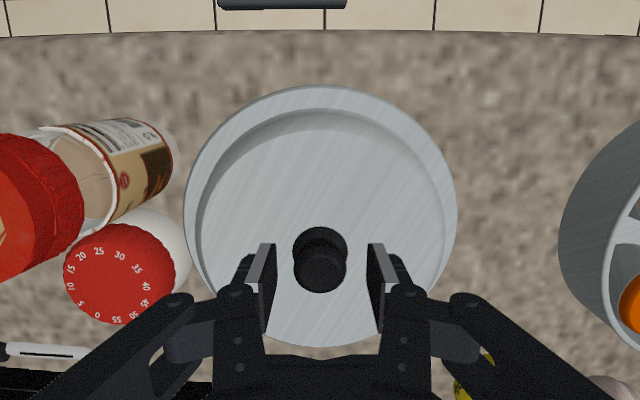

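The knob sits centred between the open fingers at (320,270), and the lid outline spans columns 184–458. I'll close and lift.

>>> {"api": "send_rows", "payload": {
  "series": [
    {"ax": 0,"ay": 0,"az": 0,"dx": 0.1,"dy": 0,"dz": 0.1,"hand": 0.5},
    {"ax": 0,"ay": 0,"az": 0,"dx": 0.1,"dy": 0,"dz": 0.1,"hand": 1},
    {"ax": 0,"ay": 0,"az": 0,"dx": 0.1,"dy": 0,"dz": 0.1,"hand": 1},
    {"ax": 0,"ay": 0,"az": 0,"dx": 0.1,"dy": 0,"dz": 0.1,"hand": 1},
    {"ax": 0,"ay": 0,"az": 0,"dx": 0.1,"dy": 0,"dz": 0.1,"hand": 1},
    {"ax": 0,"ay": 0,"az": 0,"dx": 0.1,"dy": 0,"dz": 0.1,"hand": 1}
  ]
}}

```text
clock: 32.35
eef_pos: [484.8, 107.9, 46.8]
tool_rot: [-3.141, 0.001, 3.14]
force: [-0.7, -0.7, 6.5]
width: 20.7
gripper_force: 58.4
```

>>> {"api": "send_rows", "payload": {
  "series": [
    {"ax": 0,"ay": 0,"az": 0,"dx": 0,"dy": 0,"dz": -0.5,"hand": 1},
    {"ax": 0,"ay": 0,"az": 0,"dx": 0,"dy": 0,"dz": -2,"hand": 1},
    {"ax": 0,"ay": 0,"az": 0,"dx": 0,"dy": 0,"dz": -5,"hand": 1},
    {"ax": 0,"ay": 0,"az": 0,"dx": 0,"dy": 0,"dz": -8,"hand": 1},
    {"ax": 0,"ay": 0,"az": 0,"dx": 0,"dy": 1,"dz": -11,"hand": 1},
    {"ax": 0,"ay": 0,"az": 0,"dx": 0,"dy": 3,"dz": -12,"hand": 1},
    {"ax": 0,"ay": 0,"az": 0,"dx": 0,"dy": 3,"dz": -12,"hand": 1},
    {"ax": 0,"ay": 0,"az": 0,"dx": 0,"dy": 3,"dz": -12,"hand": 1},
    {"ax": 0,"ay": 0,"az": 0,"dx": 0,"dy": 3,"dz": -12,"hand": 1}
  ]
}}

```text
clock: 33.25
eef_pos: [484.0, 136.7, 165.3]
tool_rot: [-3.14, -0.002, 3.139]
force: [-0.1, 0.2, -1.8]
width: 20.7
gripper_force: 59.0
```

Run:
```python
from h import *
import pickle
s=read_state();print(s["clock"],s["eef_pos"],s["tool_rot"],s["force"])
g=look("wrist");pickle.dump((g,s),open("w10.pkl","wb"))
im=cv2.GaussianBlur(cv2.cvtColor(g["pixels"],cv2.COLOR_RGB2GRAY),(3,3),0)
# outline of the held lid: skirt circle at z=TCP-46(+0..12), camera-side arc only
z0=s["eef_pos"][2]-46
def arc(g,c,z,r,th,w=6):
    for _ in range(4):
        out=[]
        for t in th:
            rr=np.arange(r-w,r+w,.4);uv=np.array([proj(g,(c[0]+q*np.cos(t),c[1]+q*np.sin(t),z)) for q in rr]).astype(np.float32)
            v=cv2.remap(im,uv[None,:,0],uv[None,:,1],cv2.INTER_LINEAR)[0].astype(float);gr=np.gradient(v)
            out.append(uv[np.argmax(np.abs(gr))])
        c,f=circfit(g,out,z,r,c)
    return c,np.median(abs(f))
for dz in(4,10): print(dz,*arc(g,np.array(s["eef_pos"][:2]),z0+dz,80.5,np.linspace(1.5,4.7,50)))
g9=pickle.load(open("w9.pkl","rb"));im=cv2.GaussianBlur(cv2.cvtColor(g9["pixels"],cv2.COLOR_RGB2GRAY),(3,3),0)
for dz in(4,10): print("before, tcp 486.4 108.6",*arc(g9,np.array([485.5,109]),dz,80.5,np.linspace(1.5,4.7,50)))
```

```text
33.25 [483.95210775 136.69684    165.30176352] [-3.13996198e+00 -1.96079605e-03  3.13909135e+00] [-0.13766305  0.21028153 -1.83908128]
4 [486.1 137.9] 0.8
10 [486.7 137.6] 0.4
before, tcp 486.4 108.6 [486.9 110.1] 0.9
before, tcp 486.4 108.6 [487.5 109. ] 0.4
```

>>> {"api": "send_rows", "payload": {
  "series": [
    {"ax": 0,"ay": 0,"az": 0,"dx": 0,"dy": 5,"dz": 0,"hand": 1},
    {"ax": 0,"ay": 0,"az": 0,"dx": 0,"dy": 10,"dz": 0,"hand": 1},
    {"ax": 0,"ay": 0,"az": 0,"dx": 0,"dy": 14.5,"dz": 0,"hand": 1},
    {"ax": 0,"ay": 0,"az": 0,"dx": 0,"dy": 18,"dz": 0,"hand": 1},
    {"ax": 0,"ay": 0,"az": 0,"dx": 0,"dy": 19.4,"dz": 1,"hand": 1},
    {"ax": 0,"ay": 0,"az": 0,"dx": 0,"dy": 19.4,"dz": 3,"hand": 1},
    {"ax": 0,"ay": 0,"az": 0,"dx": 0,"dy": 19.4,"dz": 5,"hand": 1},
    {"ax": 0,"ay": 0,"az": 0,"dx": 0,"dy": 19.4,"dz": 6.5,"hand": 1},
    {"ax": 0,"ay": 0,"az": 0,"dx": 0,"dy": 19.4,"dz": 6.5,"hand": 1},
    {"ax": 0,"ay": 0,"az": 0,"dx": 0,"dy": 19.4,"dz": 6.5,"hand": 1}
  ]
}}

```text
clock: 34.3
eef_pos: [485.0, 331.8, 101.0]
tool_rot: [-3.141, -0.001, 3.139]
force: [0.2, -0.7, -0.6]
width: 20.8
gripper_force: 59.2
```

>>> {"api": "send_rows", "payload": {
  "series": [
    {"ax": 0,"ay": 0,"az": 0,"dx": 0,"dy": 0,"dz": 0,"hand": 1},
    {"ax": 0,"ay": 0,"az": 0,"dx": 0,"dy": 0,"dz": 0,"hand": 1},
    {"ax": 0,"ay": 0,"az": 0,"dx": 0,"dy": 0,"dz": 0,"hand": 1}
  ]
}}

```text
clock: 34.6
eef_pos: [485.5, 332.2, 101.9]
tool_rot: [3.141, 0.001, 3.14]
force: [-0.3, -0.7, -2.0]
width: 20.8
gripper_force: 59.2
```

Run:
```python
from h import *
import pickle
s=read_state();print(s["clock"],s["eef_pos"],s["tool_rot"],s["force"])
g=look("wrist");pickle.dump((g,s,look("scene"),look("side")),open("w11.pkl","wb"));cv2.imwrite("pics/w11.png",g["pixels"][:,:,::-1])
```

```text
34.6 [485.47205321 332.23916113 101.89935338] [3.14090133e+00 1.19547083e-03 3.13953092e+00] [-0.31838768 -0.7450428  -1.99729582]
```

View pics/w11.png

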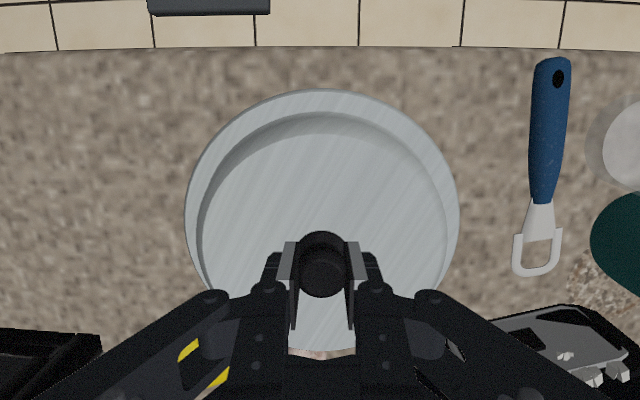

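The lid is held level over the tin, with its outline at columns 185–460 hiding the tin. I'll lower it gently, watching the force.

>>> {"api": "send_rows", "payload": {
  "series": [
    {"ax": 0,"ay": 0,"az": 0,"dx": 0.1,"dy": -0.1,"dz": 0.3,"hand": 1},
    {"ax": 0,"ay": 0,"az": 0,"dx": 0.1,"dy": -0.1,"dz": 0.7,"hand": 1},
    {"ax": 0,"ay": 0,"az": 0,"dx": 0.1,"dy": -0.1,"dz": 1.0,"hand": 1},
    {"ax": 0,"ay": 0,"az": 0,"dx": 0.1,"dy": -0.1,"dz": 1.3,"hand": 1},
    {"ax": 0,"ay": 0,"az": 0,"dx": 0.1,"dy": -0.1,"dz": 1.4,"hand": 1},
    {"ax": 0,"ay": 0,"az": 0,"dx": 0.1,"dy": -0.1,"dz": 1.5,"hand": 1},
    {"ax": 0,"ay": 0,"az": 0,"dx": 0.1,"dy": -0.1,"dz": 1.6,"hand": 1},
    {"ax": 0,"ay": 0,"az": 0,"dx": 0.1,"dy": -0.1,"dz": 1.7,"hand": 1},
    {"ax": 0,"ay": 0,"az": 0,"dx": 0.1,"dy": -0.1,"dz": 1.7,"hand": 1}
  ]
}}

```text
clock: 35.65
eef_pos: [484.0, 331.0, 84.1]
tool_rot: [-3.142, -0.0, 3.14]
force: [0.2, 0.9, -1.3]
width: 20.8
gripper_force: 59.2
```

The skirt is below the rim with no contact force, so I'll continue down.

>>> {"api": "send_rows", "payload": {
  "series": [
    {"ax": 0,"ay": 0,"az": 0,"dx": 0,"dy": 0,"dz": 0.2,"hand": 1},
    {"ax": 0,"ay": 0,"az": 0,"dx": 0,"dy": 0,"dz": 0.4,"hand": 1},
    {"ax": 0,"ay": 0,"az": 0,"dx": 0,"dy": 0,"dz": 0.6,"hand": 1},
    {"ax": 0,"ay": 0,"az": 0,"dx": 0,"dy": 0,"dz": 0.7,"hand": 1},
    {"ax": 0,"ay": 0,"az": 0,"dx": 0,"dy": 0,"dz": 0.75,"hand": 1},
    {"ax": 0,"ay": 0,"az": 0,"dx": 0,"dy": 0,"dz": 0.75,"hand": 1}
  ]
}}

```text
clock: 36.25
eef_pos: [483.9, 331.0, 76.9]
tool_rot: [-3.141, 0.0, 3.14]
force: [-0.8, -0.7, 2.9]
width: 20.5
gripper_force: 59.7
```

Seated: TCP z is 76.9, exactly 30 mm above its height at the grasp. Next I'll release and head for the mill.

>>> {"api": "send_rows", "payload": {
  "series": [
    {"ax": 0,"ay": 0,"az": 0,"dx": 0,"dy": 0,"dz": 0,"hand": 0.5},
    {"ax": 0,"ay": 0,"az": 0,"dx": 0,"dy": 0,"dz": 0,"hand": 0.5},
    {"ax": 0,"ay": 0,"az": 0,"dx": 0,"dy": 0,"dz": 0,"hand": 0.5},
    {"ax": 0,"ay": 0,"az": 0,"dx": 0,"dy": 0,"dz": 0,"hand": 0.5},
    {"ax": 0,"ay": 0,"az": 0,"dx": 0,"dy": 0,"dz": -3,"hand": 0.5},
    {"ax": 0,"ay": 0,"az": 0,"dx": 0,"dy": 0,"dz": -7,"hand": 0.5},
    {"ax": 0,"ay": 0,"az": 0,"dx": 0,"dy": -3,"dz": -11,"hand": 0.3},
    {"ax": 0,"ay": 0,"az": 0,"dx": 0,"dy": -7,"dz": -14,"hand": 0.1},
    {"ax": 0,"ay": 0,"az": 0,"dx": 0,"dy": -11.5,"dz": -16,"hand": 0},
    {"ax": 0,"ay": 0,"az": 0,"dx": 0,"dy": -16,"dz": -16,"hand": 0}
  ]
}}

```text
clock: 37.25
eef_pos: [485.2, 170.9, 239.5]
tool_rot: [3.14, 0.006, 3.141]
force: [2.0, 0.3, -0.1]
width: 85.3
gripper_force: 0.0
```

>>> {"api": "send_rows", "payload": {
  "series": [
    {"ax": 0,"ay": 0,"az": 0,"dx": 0,"dy": -4.8,"dz": 0,"hand": 0},
    {"ax": 0,"ay": 0,"az": 0,"dx": 0,"dy": -9.6,"dz": 0,"hand": 0},
    {"ax": 0,"ay": 0,"az": 0,"dx": 0,"dy": -14.4,"dz": 0,"hand": 0},
    {"ax": 0,"ay": 0,"az": 0,"dx": 0,"dy": -19.2,"dz": 0,"hand": 0},
    {"ax": 0,"ay": 0,"az": 0,"dx": 0.5,"dy": -24,"dz": 0,"hand": 0},
    {"ax": 0,"ay": 0,"az": 0,"dx": 1,"dy": -28.8,"dz": 0,"hand": 0},
    {"ax": 0,"ay": 0,"az": 0,"dx": 1.5,"dy": -33.6,"dz": 0,"hand": 0},
    {"ax": 0,"ay": 0,"az": 0,"dx": 1.5,"dy": -38.4,"dz": 0,"hand": 0},
    {"ax": 0,"ay": 0,"az": 0,"dx": 1.5,"dy": -43,"dz": 0,"hand": 0},
    {"ax": 0,"ay": 0,"az": 0,"dx": 1.5,"dy": -46,"dz": 0,"hand": 0}
  ]
}}

```text
clock: 38.25
eef_pos: [466.9, -293.2, 236.4]
tool_rot: [-3.14, -0.0, 3.135]
force: [-0.6, -0.0, -0.5]
width: 85.3
gripper_force: 0.0
```

>>> {"api": "send_rows", "payload": {
  "series": [
    {"ax": 0,"ay": 0,"az": 0,"dx": 0,"dy": 0,"dz": 0,"hand": 0},
    {"ax": 0,"ay": 0,"az": 0,"dx": 0,"dy": 0,"dz": 0,"hand": 0},
    {"ax": 0,"ay": 0,"az": 0,"dx": 0,"dy": 0,"dz": 0,"hand": 0}
  ]
}}

```text
clock: 38.55
eef_pos: [468.2, -287.3, 236.8]
tool_rot: [3.141, 0.0, -3.141]
force: [0.5, 0.5, 0.3]
width: 85.5
gripper_force: 0.0
```

Run:
```python
from h import *
import pickle
s=read_state();print(s["clock"],s["eef_pos"],s["tool_rot"],s["force"],s["width"],s["qpos"])
W=[look(n) for n in("wrist","scene","side")];pickle.dump(W,open("w12.pkl","wb"));cv2.imwrite("pics/w12.png",W[0]["pixels"][:,:,::-1])
k=radial(W[1],[486,332],42,80.5);print(k)
# lid knob in scene & side (dark blob) -> triangulate
uv=[]
for g in W[1:]:
    p=proj(g,(486,332,82));x,y=p.round().astype(int);im=cv2.cvtColor(g["pixels"],cv2.COLOR_RGB2GRAY)[y-14:y+15,x-14:x+15]
    c,l,st,ce=cv2.connectedComponentsWithStats((im<70).astype(np.uint8));i=1+np.argmax(st[1:,4]) if c>1 else 0
    uv.append(ce[i]+[x-14,y-14]);print(p,uv[-1],st[i])
print(tri(W[1:],uv),*[onz(g,u,82)[:2] for g,u in zip(W[1:],uv)])
move((459.8,-368.5,220),np.pi)
for X in[(460,-368,155),(399,-338,50),(568,-322,50)]:print(proj(W[0],X))
```

```text
38.55 [ 468.16996947 -287.32013999  236.7767189 ] [ 3.14083879e+00  2.55682163e-04 -3.14127283e+00] [0.52207896 0.48204822 0.2782516 ] 85.46227186201678 [ 0.99185815  0.57242797 -0.76146514  1.7806211   0.4665036   0.97791947
  1.61317256]
(array([485.6, 336.7]), np.float64(1.7))
[240.84879866 132.15588947] [240.52777778 133.625     ] [10 11  9 10 72]
[298.40822446 123.8817943 ] [298.     124.8125] [13 12  3  6 16]
[484.20746017 331.30595237  78.33062692] [482.36367114 327.01127447] [483.94280267 326.13389895]
d cm [ 0.85 -8.1   1.69]
rotvec [0.    0.    0.001]
[207.73963208 193.67906426]
[268.12869419 102.3196053 ]
[289.62656629 259.76409586]
```

The lid knob triangulates to (484.2, 331.3, 78), so it is centred and home. I'll use the last view for a zoom on the caddy.

Run:
```python
from h import *
import pickle
W=pickle.load(open("w12.pkl","rb"))
a=W[0]["pixels"][70:300,110:360,::-1];b=W[2]["pixels"][225:320,275:380,::-1]
A=cv2.resize(a,None,fx=2,fy=2,interpolation=cv2.INTER_CUBIC);B=cv2.resize(b,None,fx=2.8,fy=2.8,interpolation=cv2.INTER_CUBIC)
o=np.zeros((460,800,3),np.uint8);o[:A.shape[0],:A.shape[1]]=A;o[:B.shape[0],505:505+B.shape[1]]=B[:,:295];cv2.imwrite("pics/w13.png",o)
```

```text
(no output)
```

View pics/w13.png

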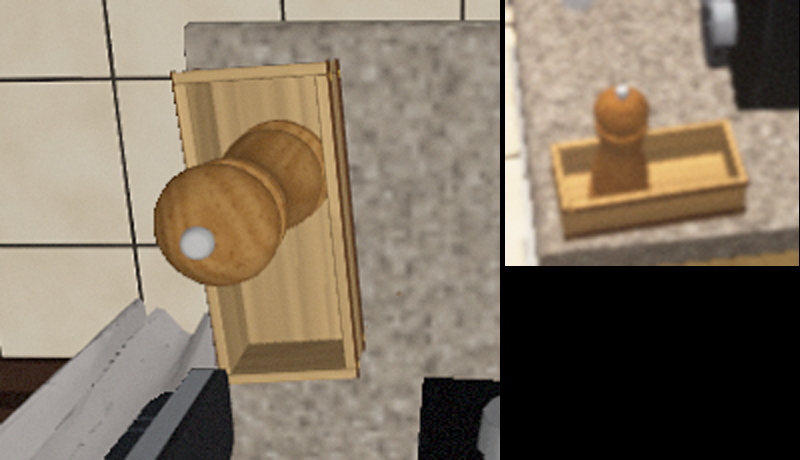

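The wrist crop shows the caddy rim corners at (172,73), (331,62), (359,377) and (229,383), with the mill nut at (197,242). The mill is still mid-caddy.

Run:
```python
from h import *
import pickle
W=pickle.load(open("w12.pkl","rb"));g=W[0]
F=lambda x,y:((x+.5)/2-.5+110,(y+.5)/2-.5+70)
C=np.array([onz(g,F(*p),50)[:2] for p in[(172,73),(331,62),(359,377),(229,383)]]);print(C.round(1))
S=lambda x,y:((x-505+.5)/2.8-.5+275,(y+.5)/2.8-.5+225)
D=np.array([onz(W[2],S(*p),50)[:2] for p in[(566,208),(553,146),(731,122),(748,184)]]);print(D.round(1))
L=np.array([(-85,-38),(-85,38),(85,38),(85,-38)])
for K in(C,D,(C+D)/2):
    f=lambda q:(L@np.array([[np.cos(q[2]),np.sin(q[2])],[-np.sin(q[2]),np.cos(q[2])]])+q[:2]-K).ravel()
    r=least_squares(f,[485,-369,.05]);print(r.x,r.fun.round(1))
q=r.x;m=(onz(g,F(197,242),154)[:2]+onz(W[2],S(622,91),154)[:2])/2;print("nut",onz(g,F(197,242),154),onz(W[2],S(622,91),154))
Ri=lambda v:np.array([[np.cos(q[2]),np.sin(q[2])],[-np.sin(q[2]),np.cos(q[2])]])@(np.array(v)-q[:2])
print("mill in caddy",Ri(m))
```

```text
[[ 402.2 -408.9]
 [ 397.6 -331. ]
 [ 566.1 -322.4]
 [ 570.  -395.4]]
[[ 404.9 -411. ]
 [ 400.  -338.7]
 [ 569.5 -330.8]
 [ 571.1 -405.2]]
[ 4.83978866e+02 -3.64438297e+02  6.42467978e-02] [-0.6  1.1 -0.8 -0.9  0.2  1.3  1.2 -1.5]
[ 4.86371469e+02 -3.71385850e+02  4.14379263e-02] [-1.9 -1.9 -0.1  1.7  0.3  0.9  1.8 -0.7]
[ 4.85175168e+02 -3.67912074e+02  5.28868911e-02] [-1.3 -0.4 -0.5  0.4  0.3  1.1  1.5 -1.1]
nut [ 458.10782132 -367.76815467  154.        ] [ 459.67566191 -372.03920625  154.        ]
mill in caddy [-26.35195765  -0.59942148]
```

>>> {"api": "send_rows", "payload": {
  "series": [
    {"ax": 0,"ay": 0,"az": 0,"dx": 0.5,"dy": -4.5,"dz": 0,"hand": 0},
    {"ax": 0,"ay": 0,"az": 0,"dx": 0.9,"dy": -8.2,"dz": 0,"hand": 0},
    {"ax": 0,"ay": 0,"az": 0,"dx": 0.9,"dy": -8.2,"dz": 2,"hand": 0},
    {"ax": 0,"ay": 0,"az": 0,"dx": 0.9,"dy": -8.2,"dz": 5,"hand": 0},
    {"ax": 0,"ay": 0,"az": 0,"dx": 0.9,"dy": -8.2,"dz": 8,"hand": 0},
    {"ax": 0,"ay": 0,"az": 0,"dx": 0.9,"dy": -8.2,"dz": 11,"hand": 0},
    {"ax": 0,"ay": 0,"az": 0,"dx": 0.9,"dy": -8.2,"dz": 12.3,"hand": 0},
    {"ax": 0,"ay": 0,"az": 0,"dx": 0.9,"dy": -8.2,"dz": 12.5,"hand": 0},
    {"ax": 0,"ay": 0,"az": 0,"dx": 0.9,"dy": -8.2,"dz": 12.5,"hand": 0},
    {"ax": 0,"ay": 0,"az": 0,"dx": 0.9,"dy": -8.2,"dz": 12.5,"hand": 0.3}
  ]
}}

```text
clock: 39.7
eef_pos: [459.9, -371.2, 113.2]
tool_rot: [-3.14, 0.002, 3.14]
force: [0.6, 0.0, 0.4]
width: 73.1
gripper_force: 0.0
```

>>> {"api": "send_rows", "payload": {
  "series": [
    {"ax": 0,"ay": 0,"az": 0,"dx": 0,"dy": 0,"dz": 0,"hand": 0.6},
    {"ax": 0,"ay": 0,"az": 0,"dx": 0,"dy": 0,"dz": 0,"hand": 1},
    {"ax": 0,"ay": 0,"az": 0,"dx": 0,"dy": 0,"dz": 0,"hand": 1},
    {"ax": 0,"ay": 0,"az": 0,"dx": 0,"dy": 0,"dz": 0,"hand": 1},
    {"ax": 0,"ay": 0,"az": 0,"dx": 0,"dy": 0,"dz": 0,"hand": 1}
  ]
}}

```text
clock: 40.2
eef_pos: [459.8, -371.4, 113.3]
tool_rot: [-3.14, 0.002, 3.14]
force: [-0.3, -0.2, 6.5]
width: 45.0
gripper_force: 60.7
```

>>> {"api": "send_rows", "payload": {
  "series": [
    {"ax": 0,"ay": 0,"az": 0,"dx": 0,"dy": 0,"dz": -0.5,"hand": 1},
    {"ax": 0,"ay": 0,"az": 0,"dx": 0,"dy": 0,"dz": -0.6,"hand": 1},
    {"ax": 0,"ay": 0,"az": 0,"dx": 0.8,"dy": 0,"dz": -0.6,"hand": 1},
    {"ax": 0,"ay": 0,"az": 0,"dx": 1.6,"dy": 0,"dz": -0.6,"hand": 1},
    {"ax": 0,"ay": 0,"az": 0,"dx": 2.2,"dy": 0,"dz": -0.6,"hand": 1},
    {"ax": 0,"ay": 0,"az": 0,"dx": 2.2,"dy": 0,"dz": -0.6,"hand": 1},
    {"ax": 0,"ay": 0,"az": 0,"dx": 2.2,"dy": 0,"dz": -0.6,"hand": 1}
  ]
}}

```text
clock: 40.9
eef_pos: [436.5, -371.0, 117.6]
tool_rot: [-3.142, 0.0, 3.139]
force: [0.4, -0.1, -1.5]
width: 44.8
gripper_force: 61.3
```

>>> {"api": "send_rows", "payload": {
  "series": [
    {"ax": 0,"ay": 0,"az": 0,"dx": 0,"dy": 0,"dz": 0.2,"hand": 1},
    {"ax": 0,"ay": 0,"az": 0,"dx": 0,"dy": 0,"dz": 0.4,"hand": 1},
    {"ax": 0,"ay": 0,"az": 0,"dx": 0,"dy": 0,"dz": 0.6,"hand": 1},
    {"ax": 0,"ay": 0,"az": 0,"dx": 0,"dy": 0,"dz": 0.6,"hand": 1},
    {"ax": 0,"ay": 0,"az": 0,"dx": 0,"dy": 0,"dz": 0.6,"hand": 1}
  ]
}}

```text
clock: 41.4
eef_pos: [438.3, -370.8, 113.3]
tool_rot: [-3.14, 0.002, 3.14]
force: [-1.2, 1.8, 12.1]
width: 44.8
gripper_force: 62.4
```

>>> {"api": "send_rows", "payload": {
  "series": [
    {"ax": 0,"ay": 0,"az": 0,"dx": 0,"dy": 0,"dz": 0,"hand": 0.4},
    {"ax": 0,"ay": 0,"az": 0,"dx": 0,"dy": 0,"dz": 0,"hand": 0.1},
    {"ax": 0,"ay": 0,"az": 0,"dx": 0,"dy": 0,"dz": 0,"hand": 0.1},
    {"ax": 0,"ay": 0,"az": 0,"dx": 0,"dy": 0,"dz": 0,"hand": 0.1},
    {"ax": 0,"ay": 0,"az": 0,"dx": 0,"dy": 0,"dz": -2,"hand": 0.1},
    {"ax": 0,"ay": 0,"az": 0,"dx": 0,"dy": 0,"dz": -6,"hand": 0.1},
    {"ax": 0,"ay": 0,"az": 0,"dx": 0,"dy": 0,"dz": -10,"hand": 0.1},
    {"ax": 0,"ay": 0,"az": 0,"dx": 0,"dy": 4,"dz": -13,"hand": 0.1},
    {"ax": 0,"ay": 0,"az": 0,"dx": 0,"dy": 9,"dz": -13,"hand": 0.1},
    {"ax": 0,"ay": 0,"az": 0,"dx": 0,"dy": 14,"dz": -13,"hand": 0.1}
  ]
}}

```text
clock: 42.4
eef_pos: [437.4, -229.8, 242.6]
tool_rot: [-3.141, 0.002, 3.138]
force: [1.1, 0.2, -1.3]
width: 76.5
gripper_force: 0.0
```

>>> {"api": "send_rows", "payload": {
  "series": [
    {"ax": 0,"ay": 0,"az": 0,"dx": -0.2,"dy": 5,"dz": 0,"hand": 0.1},
    {"ax": 0,"ay": 0,"az": 0,"dx": -0.4,"dy": 10,"dz": 0,"hand": 0.1},
    {"ax": 0,"ay": 0,"az": 0,"dx": -0.6,"dy": 14,"dz": 0,"hand": 0.1},
    {"ax": 0,"ay": 0,"az": 0,"dx": -0.8,"dy": 18,"dz": 0,"hand": 0.1},
    {"ax": 0,"ay": 0,"az": 0,"dx": -1,"dy": 19,"dz": 0,"hand": 0.1},
    {"ax": 0,"ay": 0,"az": 0,"dx": -1,"dy": 19,"dz": 0,"hand": 0.1},
    {"ax": 0,"ay": 0,"az": 0,"dx": -1,"dy": 19,"dz": 0,"hand": 0.1},
    {"ax": 0,"ay": 0,"az": 0,"dx": -1,"dy": 19,"dz": 0,"hand": 0.1}
  ]
}}

```text
clock: 43.2
eef_pos: [447.2, -42.7, 241.3]
tool_rot: [-3.141, -0.001, 3.137]
force: [-0.6, -1.3, -0.4]
width: 76.6
gripper_force: 0.0
```

Run:
```python
from h import *
import pickle
s=read_state();print(s["clock"],s["eef_pos"],s["tool_rot"],s["width"])
W=[look(n) for n in("wrist","scene","side")];pickle.dump(W,open("w14.pkl","wb"))
for n,g in zip(("wrist","scene","side"),W):
    h=cv2.cvtColor(g["pixels"],cv2.COLOR_RGB2HSV)
    m=(((h[...,0]<8)|(h[...,0]>172))&(h[...,1]>150)&(h[...,2]>70)).astype(np.uint8)
    c,l,st,ce=cv2.connectedComponentsWithStats(m)
    print(n,"exp jar",proj(g,(446,1,106)).round(),"timer",proj(g,(506,-2,43)).round(),"shaker",proj(g,(448,-100,88)).round())
    for i in range(1,c):
        if st[i,4]>40: print("  red",ce[i].round(1),st[i],onz(g,ce[i],100)[:2].round(1))
g=W[2]
# nut of mill: bright spot
for n,g in zip(("wrist","scene","side"),W): print(n,"mill exp",proj(g,(437.5,-371,153)))
```

```text
43.2 [447.15971768 -42.7365484  241.3113385 ] [-3.14096413e+00 -7.76440918e-04  3.13679652e+00] 76.6454452015069
wrist exp jar [371. 184.] timer [358. 222.] shaker [259. 182.]
  red [363.4 198.7] [ 331  154   69   89 3110] [461.5  -4.3]
scene exp jar [289. 208.] timer [312. 214.] shaker [313. 240.]
  red [287.9 211.2] [280 201  17  19 208] [439.4  -2. ]
  red [312.  218.6] [302 209  21  20 297] [475.1 -53.3]
side exp jar [296. 177.] timer [316. 192.] shaker [300. 204.]
  red [295.8 179.9] [289 173  14  14 113] [444.2  -4.3]
  red [316.2 195.5] [308 189  17  14 180] [496.4 -83.8]
wrist mill exp [-92.80055762 192.04975344]
scene mill exp [385.5077865  317.36295831]
side mill exp [307.33453942 257.99421001]
```

Run:
```python
from h import *
import pickle
W=pickle.load(open("w14.pkl","rb"));V=pickle.load(open("v0.pkl","rb"))
for n,g in zip(("scene","side"),V):
    h=cv2.cvtColor(g["pixels"],cv2.COLOR_RGB2HSV)
    m=(((h[...,0]<8)|(h[...,0]>172))&(h[...,1]>150)&(h[...,2]>70)).astype(np.uint8)
    c,l,st,ce=cv2.connectedComponentsWithStats(m)
    for i in range(1,c):
        if st[i,4]>40: print(n,"  red",ce[i].round(1),st[i])
g=W[0]
h=cv2.cvtColor(g["pixels"],cv2.COLOR_RGB2HSV)
m=(((h[...,0]<8)|(h[...,0]>172))&(h[...,1]>150)&(h[...,2]>70)).astype(np.uint8)*255
# silhouettes per row to separate cap / timer
for r in range(154,244,6): x=np.where(m[r])[0]; print(r,x.min() if len(x) else None,x.max() if len(x) else None,len(x))
print("model cap", *[proj(g,(446+22.5*np.cos(t),0+22.5*np.sin(t),106)).round() for t in(0,1.57,3.14,4.71)])
print("shaker fit dome r16 z75",*radial(g,[449,-101],75,16.5,5),*radial(g,[448,-103],80,16,4))
```

```text
scene   red [287.8 211.2] [280 201  17  19 205]
scene   red [309.5 215.7] [299 206  21  20 298]
scene   red [326.5 237.5] [318 230  18  14 141]
side   red [295.7 180.4] [290 174  13  12 101]
side   red [315.6 193.2] [308 187  16  13 172]
side   red [318.4 210.5] [312 206  14   9  71]
154 369 379 11
160 356 389 34
166 351 394 44
172 349 397 49
178 349 399 22
184 349 399 20
190 352 397 26
196 345 393 38
202 337 385 49
208 333 377 37
214 331 379 43
220 331 379 44
226 333 378 46
232 336 375 35
238 342 369 20
model cap [369. 208.] [395. 184.] [371. 158.] [344. 184.]
shaker fit dome r16 z75 [444.9 -99.2] 1.0 [443.8 -98. ] 0.6
```

The jar is unmoved at about (444, 3), and the timer has only been nudged a few millimetres. Jar next.

>>> {"api": "send_rows", "payload": {
  "series": [
    {"ax": 0,"ay": 0,"az": 0,"dx": 0.3,"dy": 4.6,"dz": 0,"hand": 0.1},
    {"ax": 0,"ay": 0,"az": 0,"dx": 0.3,"dy": 4.6,"dz": 4,"hand": 0.1},
    {"ax": 0,"ay": 0,"az": 0,"dx": 0.3,"dy": 4.6,"dz": 8,"hand": 0.1},
    {"ax": 0,"ay": 0,"az": 0,"dx": 0.3,"dy": 4.6,"dz": 12,"hand": 0.1},
    {"ax": 0,"ay": 0,"az": 0,"dx": 0.3,"dy": 4.6,"dz": 14.5,"hand": 0.1},
    {"ax": 0,"ay": 0,"az": 0,"dx": 0.3,"dy": 4.6,"dz": 15.7,"hand": 0.1},
    {"ax": 0,"ay": 0,"az": 0,"dx": 0.3,"dy": 4.6,"dz": 15.9,"hand": 0.1},
    {"ax": 0,"ay": 0,"az": 0,"dx": 0.3,"dy": 4.6,"dz": 15.9,"hand": 0.1},
    {"ax": 0,"ay": 0,"az": 0,"dx": 0.3,"dy": 4.6,"dz": 15.9,"hand": 0.3},
    {"ax": 0,"ay": 0,"az": 0,"dx": 0.3,"dy": 4.6,"dz": 15.9,"hand": 0.4}
  ]
}}

```text
clock: 44.35
eef_pos: [445.1, 4.9, 83.4]
tool_rot: [3.142, 0.002, 3.139]
force: [-0.6, -0.6, 0.0]
width: 51.3
gripper_force: 0.0
```

>>> {"api": "send_rows", "payload": {
  "series": [
    {"ax": 0,"ay": 0,"az": 0,"dx": 0,"dy": 0,"dz": 0,"hand": 0.6},
    {"ax": 0,"ay": 0,"az": 0,"dx": 0,"dy": 0,"dz": 0,"hand": 1},
    {"ax": 0,"ay": 0,"az": 0,"dx": 0,"dy": 0,"dz": 0,"hand": 1},
    {"ax": 0,"ay": 0,"az": 0,"dx": 0,"dy": 0,"dz": 0,"hand": 1},
    {"ax": 0,"ay": 0,"az": 0,"dx": 0,"dy": 0,"dz": 0,"hand": 1}
  ]
}}

```text
clock: 44.85
eef_pos: [445.2, 4.9, 83.7]
tool_rot: [-3.141, 0.002, 3.139]
force: [-0.3, -0.4, 7.5]
width: 42.7
gripper_force: 59.9
```

Run:
```python
from h import *
import pickle
s=read_state();print(s["eef_pos"],s["width"])
g=look("wrist");h=cv2.cvtColor(g["pixels"],cv2.COLOR_RGB2HSV)
m=(((h[...,0]<8)|(h[...,0]>172))&(h[...,1]>150)&(h[...,2]>70)).astype(np.uint8)
c,l,st,ce=cv2.connectedComponentsWithStats(m);print([(ce[i].round(),st[i]) for i in range(1,c) if st[i,4]>200])
e=s["eef_pos"];print([proj(g,(e[0]+22.5*np.cos(t),e[1]+22.5*np.sin(t),106)).round() for t in(0,1.57,3.14,4.71)])
```

```text
[445.22308033   4.93249006  83.73710062] 42.71558706574246
[(array([318., 274.]), array([ 270,  215,  103,  127, 8118], dtype=int32))]
[array([320., 327.]), array([374., 283.]), array([320., 233.]), array([267., 283.])]
```

>>> {"api": "send_rows", "payload": {
  "series": [
    {"ax": 0,"ay": 0,"az": 0,"dx": 0,"dy": 0,"dz": -1,"hand": 1},
    {"ax": 0,"ay": 0,"az": 0,"dx": 0,"dy": 0,"dz": -4,"hand": 1},
    {"ax": 0,"ay": 0,"az": 0,"dx": 0,"dy": 0,"dz": -8,"hand": 1},
    {"ax": 0,"ay": 0,"az": 0,"dx": 0,"dy": 0,"dz": -12,"hand": 1},
    {"ax": 0,"ay": 0,"az": 0,"dx": -1,"dy": -3,"dz": -14,"hand": 1},
    {"ax": 0,"ay": 0,"az": 0,"dx": -2,"dy": -7,"dz": -14,"hand": 1},
    {"ax": 0,"ay": 0,"az": 0,"dx": -3,"dy": -11,"dz": -14,"hand": 1},
    {"ax": 0,"ay": 0,"az": 0,"dx": -4,"dy": -15,"dz": -14,"hand": 1},
    {"ax": 0,"ay": 0,"az": 0,"dx": -4.7,"dy": -19,"dz": -14,"hand": 1},
    {"ax": 0,"ay": 0,"az": 0,"dx": -4.7,"dy": -23,"dz": -14,"hand": 1}
  ]
}}

```text
clock: 45.9
eef_pos: [491.4, -226.5, 223.5]
tool_rot: [3.141, 0.001, 3.14]
force: [0.8, -0.3, -0.9]
width: 42.1
gripper_force: 61.3
```

>>> {"api": "send_rows", "payload": {
  "series": [
    {"ax": 0,"ay": 0,"az": 0,"dx": 0,"dy": -4,"dz": 0,"hand": 1},
    {"ax": 0,"ay": 0,"az": 0,"dx": 0,"dy": -8,"dz": 0,"hand": 1},
    {"ax": 0,"ay": 0,"az": 0,"dx": 0,"dy": -12,"dz": 0,"hand": 1},
    {"ax": 0,"ay": 0,"az": 0,"dx": 0,"dy": -14.2,"dz": 0,"hand": 1},
    {"ax": 0,"ay": 0,"az": 0,"dx": 0,"dy": -14.2,"dz": 0,"hand": 1},
    {"ax": 0,"ay": 0,"az": 0,"dx": 0,"dy": -14.2,"dz": 0,"hand": 1},
    {"ax": 0,"ay": 0,"az": 0,"dx": 0,"dy": -14.2,"dz": 0,"hand": 1},
    {"ax": 0,"ay": 0,"az": 0,"dx": 0,"dy": -14.2,"dz": 0,"hand": 1}
  ]
}}

```text
clock: 46.7
eef_pos: [491.0, -365.4, 223.1]
tool_rot: [3.141, 0.0, -3.141]
force: [-0.7, 0.0, -2.3]
width: 42.9
gripper_force: 61.4
```

Run:
```python
from h import *
import pickle
s=read_state();print(s["clock"],s["eef_pos"],s["width"])
W=[look(n) for n in("wrist","scene","side")];pickle.dump(W,open("w15.pkl","wb"))
e=s["eef_pos"];uv=[]
for n,g in zip(("scene","side"),W[1:]):
    h=cv2.cvtColor(g["pixels"],cv2.COLOR_RGB2HSV);m=(((h[...,0]<8)|(h[...,0]>172))&(h[...,1]>150)&(h[...,2]>70)).astype(np.uint8)
    c,l,st,ce=cv2.connectedComponentsWithStats(m);print(n,"exp",proj(g,(e[0],e[1],e[2]+12)).round(1),[(ce[i].round(1),st[i]) for i in range(1,c) if st[i,4]>20])
    # mill: brown blob near its place
    p=proj(g,(437.5,-371,130)).astype(int);m=((h[...,0]>8)&(h[...,0]<20)&(h[...,1]>110)&(h[...,2]<190)).astype(np.uint8)[p[1]-25:p[1]+25,p[0]-25:p[0]+25]
    c,l,st,ce=cv2.connectedComponentsWithStats(m);i=1+np.argmax(st[1:,4]);print(" mill",p,ce[i]+p-25,st[i]+[p[0]-25,p[1]-25,0,0,0])
move((492.2,-367.5,220))
```

```text
46.7 [ 491.03339697 -365.4277684   223.06905806] 42.91793360220294
scene exp [410.8 279.2] [(array([312. , 218.6]), array([302, 209,  21,  20, 297], dtype=int32)), (array([405.9, 281.2]), array([398, 268,  18,  25, 265], dtype=int32))]
 mill [384 322] [380.90159574 330.90026596] [365 311  31  36 752]
side exp [329.6 230.4] [(array([313. , 196.3]), array([308, 189,  12,  14,  90], dtype=int32)), (array([324. , 230.3]), array([321, 223,   7,  17,  82], dtype=int32))]
 mill [307 264] [310.88776978 275.94820144] [294 257  38  32 695]
d cm [-0.12 -0.13  0.29]
```

>>> {"api": "send_rows", "payload": {
  "series": [
    {"ax": 0,"ay": 0,"az": 0,"dx": -0.1,"dy": -0.2,"dz": 3,"hand": 1},
    {"ax": 0,"ay": 0,"az": 0,"dx": -0.1,"dy": -0.2,"dz": 6,"hand": 1},
    {"ax": 0,"ay": 0,"az": 0,"dx": -0.1,"dy": -0.2,"dz": 8,"hand": 1},
    {"ax": 0,"ay": 0,"az": 0,"dx": -0.1,"dy": -0.2,"dz": 9.5,"hand": 1},
    {"ax": 0,"ay": 0,"az": 0,"dx": -0.1,"dy": -0.2,"dz": 10.5,"hand": 1},
    {"ax": 0,"ay": 0,"az": 0,"dx": -0.1,"dy": -0.2,"dz": 11.5,"hand": 1},
    {"ax": 0,"ay": 0,"az": 0,"dx": -0.1,"dy": -0.2,"dz": 12.3,"hand": 1},
    {"ax": 0,"ay": 0,"az": 0,"dx": -0.1,"dy": -0.2,"dz": 12.9,"hand": 1},
    {"ax": 0,"ay": 0,"az": 0,"dx": -0.1,"dy": -0.2,"dz": 13.1,"hand": 1},
    {"ax": 0,"ay": 0,"az": 0,"dx": -0.1,"dy": -0.2,"dz": 13.1,"hand": 1}
  ]
}}

```text
clock: 47.85
eef_pos: [491.8, -369.0, 91.6]
tool_rot: [3.142, 0.0, 3.14]
force: [0.4, -0.5, -1.6]
width: 42.8
gripper_force: 61.4
```

>>> {"api": "send_rows", "payload": {
  "series": [
    {"ax": 0,"ay": 0,"az": 0,"dx": 0,"dy": 0,"dz": 0.2,"hand": 1},
    {"ax": 0,"ay": 0,"az": 0,"dx": 0,"dy": 0,"dz": 0.25,"hand": 1},
    {"ax": 0,"ay": 0,"az": 0,"dx": 0,"dy": 0,"dz": 0.25,"hand": 1}
  ]
}}

```text
clock: 48.15
eef_pos: [492.3, -369.1, 89.9]
tool_rot: [-3.141, 0.001, 3.14]
force: [-0.3, -0.2, 2.7]
width: 42.5
gripper_force: 61.9
```

>>> {"api": "send_rows", "payload": {
  "series": [
    {"ax": 0,"ay": 0,"az": 0,"dx": 0,"dy": 0,"dz": 0,"hand": 0.3},
    {"ax": 0,"ay": 0,"az": 0,"dx": 0,"dy": 0,"dz": 0,"hand": 0.3},
    {"ax": 0,"ay": 0,"az": 0,"dx": 0,"dy": 0,"dz": 0,"hand": 0.3},
    {"ax": 0,"ay": 0,"az": 0,"dx": 0,"dy": 0,"dz": 0,"hand": 0.3},
    {"ax": 0,"ay": 0,"az": 0,"dx": 0,"dy": 0,"dz": -2,"hand": 0.3},
    {"ax": 0,"ay": 0,"az": 0,"dx": 0,"dy": 0,"dz": -6,"hand": 0.3},
    {"ax": 0,"ay": 0,"az": 0,"dx": 0,"dy": 0,"dz": -10,"hand": 0.3},
    {"ax": 0,"ay": 0,"az": 0,"dx": 0,"dy": 3,"dz": -13,"hand": 0.3},
    {"ax": 0,"ay": 0,"az": 0,"dx": 1,"dy": 7.5,"dz": -14,"hand": 0.3},
    {"ax": 0,"ay": 0,"az": 0,"dx": 2,"dy": 12,"dz": -14,"hand": 0.3}
  ]
}}

```text
clock: 49.15
eef_pos: [473.0, -248.0, 231.0]
tool_rot: [-3.14, 0.004, 3.138]
force: [1.5, 0.8, 0.3]
width: 59.9
gripper_force: 0.0
```

>>> {"api": "send_rows", "payload": {
  "series": [
    {"ax": 0,"ay": 0,"az": 0,"dx": 0.6,"dy": 5,"dz": 0,"hand": 0.3},
    {"ax": 0,"ay": 0,"az": 0,"dx": 1.5,"dy": 9.5,"dz": 0,"hand": 0.3},
    {"ax": 0,"ay": 0,"az": 0,"dx": 2.6,"dy": 12,"dz": 0,"hand": 0.3},
    {"ax": 0,"ay": 0,"az": 0,"dx": 2.6,"dy": 12,"dz": 0,"hand": 0.3},
    {"ax": 0,"ay": 0,"az": 0,"dx": 2.6,"dy": 12,"dz": 0,"hand": 0.3},
    {"ax": 0,"ay": 0,"az": 0,"dx": 2.6,"dy": 12,"dz": 0,"hand": 0.3}
  ]
}}

```text
clock: 49.75
eef_pos: [446.6, -130.1, 229.1]
tool_rot: [-3.141, 0.0, 3.138]
force: [-0.2, -0.1, -0.7]
width: 59.5
gripper_force: 0.0
```

Run:
```python
from h import *
import pickle
s=read_state();print(s["clock"],s["eef_pos"],s["width"])
W=[look(n) for n in("wrist","scene","side")];pickle.dump(W,open("w16.pkl","wb"))
g=W[0]
for n,g in zip(("wrist","scene","side"),W):
    im=g["pixels"];h=cv2.cvtColor(im,cv2.COLOR_RGB2HSV);p=proj(g,(446,-100,60)).astype(int);w=60 if n=="wrist" else 22
    sub=h[p[1]-w:p[1]+w,p[0]-w:p[0]+w];m=((sub[...,1]<22)&(sub[...,2]>135)).astype(np.uint8)
    m=cv2.morphologyEx(m,cv2.MORPH_OPEN,np.ones((3,3)))
    c,l,st,ce=cv2.connectedComponentsWithStats(m);print(n,p,[(ce[i]+p-w,st[i]+[p[0]-w,p[1]-w,0,0,0]) for i in range(1,c) if st[i,4]>40])
g=W[0]
for z,r in((70,16.5),(0,22),(12,22)):print(z,*radial(g,[446,-100],z,r,5))
for c in((446,-100),(450,-104)):print(c,[proj(g,(*c,z)).round(1) for z in(0,45,75,90)])
h=cv2.cvtColor(W[2]["pixels"],cv2.COLOR_RGB2HSV);m=(((h[...,0]<8)|(h[...,0]>172))&(h[...,1]>150)&(h[...,2]>70)).astype(np.uint8)
uv=[]
for g in W[1:]:
    h=cv2.cvtColor(g["pixels"],cv2.COLOR_RGB2HSV);m=(((h[...,0]<8)|(h[...,0]>172))&(h[...,1]>150)&(h[...,2]>70)).astype(np.uint8)
    c,l,st,ce=cv2.connectedComponentsWithStats(m);e=proj(g,(492,-369,103));print("jar exp",e,[(ce[i].round(1),st[i]) for i in range(1,c) if st[i,4]>20])
```

```text
49.75 [ 446.59881181 -130.09826943  229.10587176] 59.49177208078378
wrist [351 175] [(array([353.96028594, 172.99046863]), array([ 332,  150,   40,   48, 1259]))]
scene [312 247] [(array([311.5483871 , 230.13978495]), array([302, 227,  20,   7,  93])), (array([312.152, 243.544]), array([306, 238,  13,  12, 125])), (array([312.58256881, 257.88990826]), array([305, 251,  16,  16, 218]))]
side [299 210] [(array([300.10288066, 215.70781893]), array([294, 203,  13,  25, 243]))]
70 [ 446.5 -100.5] 1.0
0 [ 441.9 -101.7] 2.6
12 [453.9 -95.8] 1.5
(446, -100) [array([347.1, 163.3]), array([350.4, 172. ]), array([353.2, 179.1]), array([354.8, 183.2])]
(450, -104) [array([343.6, 166.8]), array([346.4, 175.8]), array([348.8, 183.3]), array([350.2, 187.6])]
jar exp [403.56688821 314.62485662] [(array([312.2, 218.6]), array([302, 209,  21,  20, 301], dtype=int32)), (array([403.2, 316.5]), array([393, 305,  21,  23, 276], dtype=int32))]
jar exp [329.00275768 268.81906133] [(array([316.2, 195.5]), array([308, 189,  17,  14, 181], dtype=int32)), (array([329. , 270.5]), array([321, 261,  17,  18, 192], dtype=int32))]
```

The jar stands where intended, and the shaker is at (446, -100).

>>> {"api": "send_rows", "payload": {
  "series": [
    {"ax": 0,"ay": 0,"az": 0,"dx": 0,"dy": 3,"dz": 1,"hand": 0.3},
    {"ax": 0,"ay": 0,"az": 0,"dx": 0,"dy": 3,"dz": 5,"hand": 0.3},
    {"ax": 0,"ay": 0,"az": 0,"dx": 0,"dy": 3,"dz": 9,"hand": 0.3},
    {"ax": 0,"ay": 0,"az": 0,"dx": 0,"dy": 3,"dz": 12.5,"hand": 0.3},
    {"ax": 0,"ay": 0,"az": 0,"dx": 0,"dy": 3,"dz": 15.5,"hand": 0.3},
    {"ax": 0,"ay": 0,"az": 0,"dx": 0,"dy": 3,"dz": 17,"hand": 0.3},
    {"ax": 0,"ay": 0,"az": 0,"dx": 0,"dy": 3,"dz": 17.4,"hand": 0.3},
    {"ax": 0,"ay": 0,"az": 0,"dx": 0,"dy": 3,"dz": 17.4,"hand": 0.3},
    {"ax": 0,"ay": 0,"az": 0,"dx": 0,"dy": 3,"dz": 17.4,"hand": 0.45},
    {"ax": 0,"ay": 0,"az": 0,"dx": 0,"dy": 3,"dz": 17.4,"hand": 0.55}
  ]
}}

```text
clock: 50.9
eef_pos: [447.0, -99.1, 56.0]
tool_rot: [-3.141, 0.002, 3.139]
force: [-0.2, -0.1, 0.0]
width: 38.4
gripper_force: 0.0
```

>>> {"api": "send_rows", "payload": {
  "series": [
    {"ax": 0,"ay": 0,"az": 0,"dx": 0,"dy": 0,"dz": 0,"hand": 0.7},
    {"ax": 0,"ay": 0,"az": 0,"dx": 0,"dy": 0,"dz": 0,"hand": 1},
    {"ax": 0,"ay": 0,"az": 0,"dx": 0,"dy": 0,"dz": 0,"hand": 1},
    {"ax": 0,"ay": 0,"az": 0,"dx": 0,"dy": 0,"dz": 0,"hand": 1},
    {"ax": 0,"ay": 0,"az": 0,"dx": 0,"dy": 0,"dz": 0,"hand": 1}
  ]
}}

```text
clock: 51.4
eef_pos: [447.1, -99.4, 56.3]
tool_rot: [-3.141, 0.002, 3.139]
force: [0.3, -0.4, 5.4]
width: 31.4
gripper_force: 59.0
```

>>> {"api": "send_rows", "payload": {
  "series": [
    {"ax": 0,"ay": 0,"az": 0,"dx": 0,"dy": 0,"dz": -1,"hand": 1},
    {"ax": 0,"ay": 0,"az": 0,"dx": 0,"dy": 0,"dz": -4,"hand": 1},
    {"ax": 0,"ay": 0,"az": 0,"dx": 0,"dy": 0,"dz": -8,"hand": 1},
    {"ax": 0,"ay": 0,"az": 0,"dx": 0,"dy": -1,"dz": -12,"hand": 1},
    {"ax": 0,"ay": 0,"az": 0,"dx": -0.5,"dy": -4,"dz": -15,"hand": 1},
    {"ax": 0,"ay": 0,"az": 0,"dx": -1,"dy": -8,"dz": -15.5,"hand": 1},
    {"ax": 0,"ay": 0,"az": 0,"dx": -2,"dy": -12,"dz": -15.5,"hand": 1},
    {"ax": 0,"ay": 0,"az": 0,"dx": -3,"dy": -16,"dz": -15.5,"hand": 1},
    {"ax": 0,"ay": 0,"az": 0,"dx": -4.5,"dy": -20,"dz": -15.5,"hand": 1},
    {"ax": 0,"ay": 0,"az": 0,"dx": -6,"dy": -24,"dz": -15.5,"hand": 1}
  ]
}}

```text
clock: 52.4
eef_pos: [505.5, -340.7, 211.3]
tool_rot: [3.141, 0.0, 3.139]
force: [1.7, -0.4, 0.4]
width: 31.3
gripper_force: 59.7
```

>>> {"api": "send_rows", "payload": {
  "series": [
    {"ax": 0,"ay": 0,"az": 0,"dx": -2,"dy": -2,"dz": 0,"hand": 1},
    {"ax": 0,"ay": 0,"az": 0,"dx": -3.2,"dy": -2.7,"dz": 0,"hand": 1},
    {"ax": 0,"ay": 0,"az": 0,"dx": -3.2,"dy": -2.7,"dz": 0,"hand": 1},
    {"ax": 0,"ay": 0,"az": 0,"dx": -3.2,"dy": -2.7,"dz": 0,"hand": 1},
    {"ax": 0,"ay": 0,"az": 0,"dx": -3.2,"dy": -2.7,"dz": 0,"hand": 1},
    {"ax": 0,"ay": 0,"az": 0,"dx": -3.2,"dy": -2.7,"dz": 0,"hand": 1}
  ]
}}

```text
clock: 53.0
eef_pos: [537.1, -365.4, 210.6]
tool_rot: [-3.141, -0.0, 3.141]
force: [0.0, -0.7, -0.6]
width: 31.7
gripper_force: 59.7
```

Run:
```python
from h import *
import pickle
s=read_state();print(s["clock"],s["eef_pos"],s["tool_rot"],s["width"])
g=look("wrist");pickle.dump(g,open("w17.pkl","wb"))
h=cv2.cvtColor(g["pixels"],cv2.COLOR_RGB2HSV);m=(((h[...,0]<8)|(h[...,0]>172))&(h[...,1]>150)&(h[...,2]>70)).astype(np.uint8)
c,l,st,ce=cv2.connectedComponentsWithStats(m);print([(ce[i].round(1),st[i]) for i in range(1,c) if st[i,4]>100])
print([proj(g,(492+22.5*np.cos(t),-368.5+22.5*np.sin(t),112)).round() for t in(0,1.57,3.14,4.71)])
print("cap circle",*radial(g,[492,-368.5],112,22.5,5))
move((539.5,-366,211))
```

```text
53.0 [ 537.10837534 -365.443647    210.57428703] [-3.14144608e+00 -4.80278275e-04  3.14066880e+00] 31.743663407494864
[(array([315. , 134.4]), array([ 286,  106,   59,   61, 2036], dtype=int32))]
[array([317., 169.]), array([347., 138.]), array([316., 107.]), array([285., 138.])]
cap circle [ 490.7 -368.7] 0.5
d cm [-0.23 -0.04 -0.05]
```

>>> {"api": "send_rows", "payload": {
  "series": [
    {"ax": 0,"ay": 0,"az": 0,"dx": -0.2,"dy": -0.1,"dz": 3,"hand": 1},
    {"ax": 0,"ay": 0,"az": 0,"dx": -0.2,"dy": -0.1,"dz": 6,"hand": 1},
    {"ax": 0,"ay": 0,"az": 0,"dx": -0.2,"dy": -0.1,"dz": 8.5,"hand": 1},
    {"ax": 0,"ay": 0,"az": 0,"dx": -0.2,"dy": -0.1,"dz": 10,"hand": 1},
    {"ax": 0,"ay": 0,"az": 0,"dx": -0.2,"dy": -0.1,"dz": 11.3,"hand": 1},
    {"ax": 0,"ay": 0,"az": 0,"dx": -0.2,"dy": -0.1,"dz": 12.5,"hand": 1},
    {"ax": 0,"ay": 0,"az": 0,"dx": -0.2,"dy": -0.1,"dz": 13.5,"hand": 1},
    {"ax": 0,"ay": 0,"az": 0,"dx": -0.2,"dy": -0.1,"dz": 14.4,"hand": 1},
    {"ax": 0,"ay": 0,"az": 0,"dx": -0.2,"dy": -0.1,"dz": 14.8,"hand": 1},
    {"ax": 0,"ay": 0,"az": 0,"dx": -0.2,"dy": -0.1,"dz": 14.8,"hand": 1}
  ]
}}

```text
clock: 54.05
eef_pos: [540.4, -367.1, 62.6]
tool_rot: [-3.141, 0.001, 3.14]
force: [-0.4, 0.5, -0.8]
width: 31.6
gripper_force: 59.7
```

>>> {"api": "send_rows", "payload": {
  "series": [
    {"ax": 0,"ay": 0,"az": 0,"dx": 0,"dy": 0,"dz": 0.15,"hand": 1},
    {"ax": 0,"ay": 0,"az": 0,"dx": 0,"dy": 0,"dz": 0.15,"hand": 1},
    {"ax": 0,"ay": 0,"az": 0,"dx": 0,"dy": 0,"dz": 0.15,"hand": 1}
  ]
}}

```text
clock: 54.35
eef_pos: [540.8, -367.2, 62.3]
tool_rot: [-3.14, 0.002, 3.14]
force: [-1.8, -0.1, 7.3]
width: 31.6
gripper_force: 60.7
```

>>> {"api": "send_rows", "payload": {
  "series": [
    {"ax": 0,"ay": 0,"az": 0,"dx": 0,"dy": 0,"dz": 0,"hand": 0.4},
    {"ax": 0,"ay": 0,"az": 0,"dx": 0,"dy": 0,"dz": 0,"hand": 0.4},
    {"ax": 0,"ay": 0,"az": 0,"dx": 0,"dy": 0,"dz": 0,"hand": 0.4},
    {"ax": 0,"ay": 0,"az": 0,"dx": 0,"dy": 0,"dz": 0,"hand": 0.4},
    {"ax": 0,"ay": 0,"az": 0,"dx": 0,"dy": 0,"dz": -2,"hand": 0.4},
    {"ax": 0,"ay": 0,"az": 0,"dx": 0,"dy": 0,"dz": -6,"hand": 0.4},
    {"ax": 0,"ay": 0,"az": 0,"dx": 0,"dy": 0,"dz": -10,"hand": 0.4},
    {"ax": 0,"ay": 0,"az": 0,"dx": 0,"dy": 0,"dz": -14,"hand": 0.4},
    {"ax": 0,"ay": 0,"az": 0,"dx": 2,"dy": 4,"dz": -17,"hand": 0.4},
    {"ax": 0,"ay": 0,"az": 0,"dx": 3,"dy": 8,"dz": -17,"hand": 0.4}
  ]
}}

```text
clock: 55.35
eef_pos: [511.2, -288.1, 234.1]
tool_rot: [-3.138, 0.006, 3.136]
force: [-0.1, 1.5, -0.7]
width: 51.2
gripper_force: 0.0
```

>>> {"api": "send_rows", "payload": {
  "series": [
    {"ax": 0,"ay": 0,"az": 0,"dx": 2,"dy": 4,"dz": 0,"hand": 0.4},
    {"ax": 0,"ay": 0,"az": 0,"dx": 3,"dy": 7,"dz": 0,"hand": 0.4},
    {"ax": 0,"ay": 0,"az": 0,"dx": 3,"dy": 7,"dz": 0,"hand": 0.4},
    {"ax": 0,"ay": 0,"az": 0,"dx": 3,"dy": 7,"dz": 0,"hand": 0.4},
    {"ax": 0,"ay": 0,"az": 0,"dx": 3,"dy": 7,"dz": 0,"hand": 0.4},
    {"ax": 0,"ay": 0,"az": 0,"dx": 3,"dy": 7,"dz": 0,"hand": 0.4}
  ]
}}

```text
clock: 55.95
eef_pos: [480.3, -218.1, 230.3]
tool_rot: [3.141, 0.0, 3.138]
force: [0.1, -0.2, 0.0]
width: 51.1
gripper_force: 0.0
```

Run:
```python
from h import *
import pickle
s=read_state();print(s["clock"],s["eef_pos"],s["force"])
W=[look(n) for n in("wrist","scene","side")];pickle.dump(W,open("w18.pkl","wb"));cv2.imwrite("pics/w18.png",W[0]["pixels"][:,:,::-1])
g=W[0];print("jar cap",*radial(g,[491,-368.5],112,22.5,5),"shaker z76+",*radial(g,[539,-367],78,16.5,5),"shaker foot",*radial(g,[539,-367],14,22,4))
h=cv2.cvtColor(g["pixels"],cv2.COLOR_RGB2HSV)
def blob(mask,p,w,th=30):
    p=np.array(p).astype(int);x0,y0=max(p[0]-w,0),max(p[1]-w,0);m=mask[y0:p[1]+w,x0:p[0]+w].astype(np.uint8)
    c,l,st,ce=cv2.connectedComponentsWithStats(m);return [(ce[i].round(1)+[x0,y0],st[i,2:]) for i in range(1,c) if st[i,4]>th]
print("white",proj(g,(538.5,-367,86)),blob((h[...,1]<25)&(h[...,2]>130),proj(g,(538.5,-367,86)),40))
print("nut",proj(g,(437.4,-370.8,155)),blob((h[...,1]<40)&(h[...,2]>130),proj(g,(437.4,-370.8,155)),30))
# lid knob again
uv=[]
for k in W[1:]:
    p=proj(k,(486,332,82));x,y=p.round().astype(int);im=cv2.cvtColor(k["pixels"],cv2.COLOR_RGB2GRAY)[y-14:y+15,x-14:x+15]
    c,l,st,ce=cv2.connectedComponentsWithStats((im<70).astype(np.uint8));i=1+np.argmax(st[1:,4]);uv.append(ce[i]+[x-14,y-14])
print("lid",tri(W[1:],uv),uv)
```

```text
55.95 [ 480.27090085 -218.11533184  230.30667951] [ 0.14146375 -0.1596712   0.03018955]
jar cap [ 491.  -368.3] 1.0 shaker z76+ [ 537.6 -366.7] 2.4 shaker foot [ 542.1 -367.1] 2.3
white [166.47989749 242.01277502] [(array([163.4, 244.2]), array([  80,   80, 3487], dtype=int32))]
nut [ 94.94481896 148.23951361] [(array([ 87.1, 155. ]), array([ 52,  60, 942], dtype=int32)), (array([102.7, 149.1]), array([ 21,  17, 281], dtype=int32))]
lid [485.95233463 334.95803613  75.58423191] [array([240.52777778, 133.625     ]), array([298.5       , 124.72727273])]
```

```bash
python3 -c "
from cell import *
print(finish_job())"
```

```text
the job is handed in; nothing more can be done
None
```

The job is handed in: all five pots present (yellow and brown were absent) stand in the tin with red in the middle, the lid is fully on, and the mill, jar and shaker stand in the caddy. Only the timer was nudged, by a few millimetres, probably when the lid was knocked. My final check came from camera and force readings; no verdict came back.

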